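# Lock the coffee pot into its display mount and dress the cups with porcelain balls

### The arm

A 7-joint arm with a two-finger parallel gripper is mounted at the origin on the work surface. World frame = base frame: x ahead of the robot, y to its left, z up, the work surface at z = 0. Lengths are in m, angles in degrees, forces in N, time in s.
With the tool pointing down it reaches from about 0.425 to 1.025 m from the base axis. Payload 9.4 kg.
Tool frame: the origin (TCP) lies midway between the tips of the shut fingers; the grasp point (between the pads) lies 19 mm behind it; z points along the fingers, y is the direction in which the jaws open and shut (so a half turn about z gives the same grasp; the last joint's range is limited). The gripper opens to 93 mm and grips with 3 to 60 N. Pads are 15 mm wide; open, the fingers measure 128 mm over their backs; the gripper's body (75 mm by 188 mm) begins 65 mm behind the grasp point.
Start: joints at [-77.218, 34.337, -0.143, 91.639, 0.103, 54.024, -4.572], TCP at [0.214, 0.693, 0.219] pointing down, gripper open.
Joint ranges: [-147.43, 147.43], [-19.82, 112.94], [-74.19, 73.91], [6.32, 146.72], [-59.91, 239.91], [6.04, 106.73], [-150.56, 150.56]. Speed limits (degrees/s): [127.2, 127.2, 172.46, 172.46, 180, 180, 180].

### API

Orientations are given as a 3x3 rotation matrix whose columns are the frame's x, y, z axes.
In Python, from plant import arm gives the robot as it stands. The module is installed in compiled form; this text tells all that it offers.
- The arm moves only by the tool move_arm, never from a script. Its argument "moves" is one flat list of numbers, 7 for each row, row after row: the shift along the tool's x, y, z in mm, then the turn, a rotation vector about the tool's x, y, z in degrees, then the finger opening in mm, from 0 to 93. In form: [x, y, z, ax, ay, az, grip, x, y, z, ax, ay, az, grip, ...]. A call has 1 to 10 rows; each row is the pose to reach, as a shift and turn from the pose commanded when the call began, along the tool's axes at that moment; what a row does not reach only later rows make up. A row lasts 1/8 s, in which the tool goes at most 62.5 mm and 10.7 degrees, less where a joint would pass 70% of its speed; a pose out of reach is approached as far as the arm can. A call with a gripper value outside its range is refused whole. The fingers move at their own pace and stop on an object; "force" is the grip in N (left out, the last holds). Time passes only in rows, so rows that repeat a pose let the fingers close. It gives the time, the measured TCP pose, the force and the opening at its end, in the units of the state.
- arm.read_state(): the state, without advancing time (a new reading comes with each control period).
- arm.get_image(name): name is "scene" or "top" or "wrist"; returns the picture (384x512x3 uint8, red, green, blue); there is no depth.
- arm.camera_info(name): a dict with "K" (3x3 intrinsics, pixels), "pose" (4x4, takes a point from camera to world coordinates). Camera axes: x right, y down, z forward; pixel columns grow to the right and rows downward; lengths in m; the calibration is good to about 2 mm. A picture is of the moment at which its call begins: read the wrist's pose just before it. camera_info takes no time and is no camera call; for the wrist camera it gives the pose at the moment of the call.
- arm.sign_off(): hands the job in, once; it reports no verdict.
The state is a dict: "clock": time; "joint_positions": joint angles; "joint_velocities": joint speeds; "joint_efforts": joint torques, N m; "position": TCP position; "orientation": TCP orientation; "contact_force": force on the tool from outside, world axes, zero at the start; "torque": the same for the moment, N m; "gripper_width": opening from 0.0 (shut) to 1.0 (fully open).
Only numpy, scipy, OpenCV 4.12 (cv2) and the standard library are available. Lean on these libraries where they do the work, as an engineer would, in place of code of your own. Each camera call takes 0.05 s, during which the arm holds its last target.

### The job

Dress the porcelain display: swing the mount's brass lock collar fully open to the steel pin, stand the coffee pot upright in the mount with its two foot ears where the hooks will catch them, then turn the collar fully round to the brass block so that the pot is locked down. Balance every porcelain ball on the foot ring of an upturned cup, one ball to a cup (any cup, before or after the pot), and leave the cups standing mouth down, the pot locked, and the jug and sugar bowl alone.

Things in the scene. Friction and masses are not known exactly. Their poses are not given: they have to be found in the camera images.
- pot: White porcelain coffee pot, loose, 0.35 to 0.65 kg, 176 mm tall, gilt ball on its lid. Origin: centre of its underside, z up. Body radius 48 mm at 45 to 65 mm up. Spout along its +x (to 75 mm out, 135 mm up), curved handle along its -x (to 75 mm out). Foot of 38 mm radius, 8 mm thick, with two ears; above it a waist of 32 mm radius.
- pot_neck (a point): Point on the pot's axis 135 mm above its underside, where to grip: smooth cylindrical neck, 60 mm diameter from 115 to 150 mm up, axes as the pot; the handle joins it on the -x side, 118 mm up.
- pot_ear (a point): Outer end of the pot's ear under the spout, 50 mm from the axis along the pot's +x, 4 mm up. The two ears (the other across from it, under the handle, along -x) are 24 mm wide and 8 mm thick, bottom flush with the foot.
- mount: Fixed dark wooden disc, 75 mm radius, 10 mm thick, where the pot belongs. Origin: centre of its underside on the shelf. The pot stands centred on its flat top (10 mm above the origin) inside the collar, its ears along the mount's x axis, spout towards +x or -x (either). Tongues reach out to its two marks. Angles are about the mount's z, counter-clockwise from above is positive.
- open_mark (a point): The OPEN mark: small steel pin, 152 mm from the mount's axis at -120 deg from its x axis, top 20 mm above the shelf.
- locked_mark (a point): The LOCKED mark: brass block 22 mm wide and tall, 152 mm from the mount's axis, at about -40 deg from its x axis.
- collar (a joint): Captive brass ring round the mount's axis (inner radius 56, outer 66 mm, 10 to 20 mm above the shelf), rad. 0: open, at its stop, lever at the pin (-120 deg, mount frame). 1.4: locked, at its stop, lever at the block (-40 deg). Grows counter-clockwise from above; stays put (friction 0.12 N m). At 1.4 its hooks lie over the pot's ears; at 0 the ears pass down between them.
- collar_hook (a point): Inner end of one of the collar's two hooks (the other faces it), 42 mm from the mount's axis; turns with the collar. Hooks are 22 mm wide, underside 20.5 mm and top 26.5 mm above the shelf. Locked, they lie along the mount's +x and -x; open, 80 deg clockwise of there.
- collar_grip (a point): Grip point on the collar's lever: 120 mm from the mount's axis, 45 mm above the shelf; turns with the collar. A flat arm carries an upright brass paddle, 12 mm thick along the direction of turning, 34 mm long radially, top 62 mm above the shelf; pinch it across its thickness from above.
- cup1: Upturned white porcelain cup 1 of four alike, loose, 0.2 kg, 58 mm tall, mouth down (76 mm across at the shelf, 48 mm near the top), small handle on its +y side (to 54 mm out, 40 mm up). Origin: centre of its mouth, on the shelf; z up.
- cup1_top (a point): Centre of cup 1's gilt foot ring on its top, 58 mm above the shelf (40 mm outer, 30 mm inner diameter, 6 mm high). A ball resting on it has its centre about 82 mm above the shelf.
- cup2: Upturned white porcelain cup 2 of four alike, loose, 0.2 kg, 58 mm tall, mouth down (76 mm across at the shelf, 48 mm near the top), small handle on its +y side (to 54 mm out, 40 mm up). Origin: centre of its mouth, on the shelf; z up.
- cup2_top (a point): Centre of cup 2's gilt foot ring on its top, 58 mm above the shelf (40 mm outer, 30 mm inner diameter, 6 mm high). A ball resting on it has its centre about 82 mm above the shelf.
- cup3: Upturned white porcelain cup 3 of four alike, loose, 0.2 kg, 58 mm tall, mouth down (76 mm across at the shelf, 48 mm near the top), small handle on its +y side (to 54 mm out, 40 mm up). Origin: centre of its mouth, on the shelf; z up.
- cup3_top (a point): Centre of cup 3's gilt foot ring on its top, 58 mm above the shelf (40 mm outer, 30 mm inner diameter, 6 mm high). A ball resting on it has its centre about 82 mm above the shelf.
- cup4: Upturned white porcelain cup 4 of four alike, loose, 0.2 kg, 58 mm tall, mouth down (76 mm across at the shelf, 48 mm near the top), small handle on its +y side (to 54 mm out, 40 mm up). Origin: centre of its mouth, on the shelf; z up.
- cup4_top (a point): Centre of cup 4's gilt foot ring on its top, 58 mm above the shelf (40 mm outer, 30 mm inner diameter, 6 mm high). A ball resting on it has its centre about 82 mm above the shelf.
- ball1_center (a point): Centre of porcelain ball 1: white, 56 mm diameter, 0.12 kg, rolls. Two to four balls are present (absent: None), each starting on a low fixed saucer (84 mm ring, 6 mm high; ball centre 29 mm up; 28 mm on the bare shelf). A brass rail 16 mm high round the work area (x 0.34 to 0.74 m, |y| to 0.37 m) stops rolling balls.
- ball2_center (a point): Centre of porcelain ball 2: white, 56 mm diameter, 0.12 kg, rolls. Two to four balls are present (absent: None), each starting on a low fixed saucer (84 mm ring, 6 mm high; ball centre 29 mm up; 28 mm on the bare shelf). A brass rail 16 mm high round the work area (x 0.34 to 0.74 m, |y| to 0.37 m) stops rolling balls.
- ball3_center (a point): Centre of porcelain ball 3: white, 56 mm diameter, 0.12 kg, rolls. Two to four balls are present (absent: None), each starting on a low fixed saucer (84 mm ring, 6 mm high; ball centre 29 mm up; 28 mm on the bare shelf). A brass rail 16 mm high round the work area (x 0.34 to 0.74 m, |y| to 0.37 m) stops rolling balls.
- ball4_center (a point): Centre of porcelain ball 4: white, 56 mm diameter, 0.12 kg, rolls. Two to four balls are present (absent: None), each starting on a low fixed saucer (84 mm ring, 6 mm high; ball centre 29 mm up; 28 mm on the bare shelf). A brass rail 16 mm high round the work area (x 0.34 to 0.74 m, |y| to 0.37 m) stops rolling balls.
- jug: Bystander: white jug, 76 mm wide, 95 mm tall, loose, standing outside the side rail; origin centre of its underside. Leave alone.
- sugar: Bystander: lidded sugar bowl, 96 mm wide, 102 mm tall, loose, standing outside the side rail; origin centre of its underside. Leave alone.
Not all that is in view belongs to the job. What is shaped like the part that bears ball1_center but green or pink is not meant. What is shaped like the cup2 but orange is not meant.

How it is judged (in metres and radians):
On the way, in this order (a step that is already met when the one before it is completed fails the run):
1. the collar is swung open (value of joint collar below 0.12 rad), for 0.2 s.
2. the pot stands in the mount, ears in line with the mount's x axis, with the collar still open (horizontal distance between pot and mount below 0.009 m and z of pot in the frame of mount below 0.014 m and angle between pot's own z axis and vertical below 0.08 rad and angle between the x axis of pot and the x axis of mount, either way round below 0.25 rad and value of joint collar below 0.3 rad), for 0.2 s.
3. the collar is turned to its locked mark over the pot's ears (horizontal distance between pot and mount below 0.009 m and z of pot in the frame of mount below 0.014 m and angle between pot's own z axis and vertical below 0.08 rad and angle between the x axis of pot and the x axis of mount, either way round below 0.25 rad and value of joint collar above 1.28 rad), for 0.2 s.
At the end, for the whole second after the job is handed in: The pot stands upright in the mount (within 9 mm of its centre, flat on its top, ears within 0.25 rad of the mount's x axis), the collar is locked (joint above 1.28 rad), and every ball present rests at rest on the foot ring of a cup (within 7 mm of its centre) that stands mouth down (all of step 3 and linear speed of pot below 0.02 m/s and ((horizontal distance between ball1_center and cup1_top below 0.007 m and z of ball1_center in the frame of cup1 between 0.077 and 0.088 m and angle between cup1's own z axis and vertical below 0.1 rad) or (horizontal distance between ball1_center and cup2_top below 0.007 m and z of ball1_center in the frame of cup2 between 0.077 and 0.088 m and angle between cup2's own z axis and vertical below 0.1 rad) or (horizontal distance between ball1_center and cup3_top below 0.007 m and z of ball1_center in the frame of cup3 between 0.077 and 0.088 m and angle between cup3's own z axis and vertical below 0.1 rad) or (horizontal distance between ball1_center and cup4_top below 0.007 m and z of ball1_center in the frame of cup4 between 0.077 and 0.088 m and angle between cup4's own z axis and vertical below 0.1 rad)) and ((horizontal distance between ball2_center and cup1_top below 0.007 m and z of ball2_center in the frame of cup1 between 0.077 and 0.088 m and angle between cup1's own z axis and vertical below 0.1 rad) or (horizontal distance between ball2_center and cup2_top below 0.007 m and z of ball2_center in the frame of cup2 between 0.077 and 0.088 m and angle between cup2's own z axis and vertical below 0.1 rad) or (horizontal distance between ball2_center and cup3_top below 0.007 m and z of ball2_center in the frame of cup3 between 0.077 and 0.088 m and angle between cup3's own z axis and vertical below 0.1 rad) or (horizontal distance between ball2_center and cup4_top below 0.007 m and z of ball2_center in the frame of cup4 between 0.077 and 0.088 m and angle between cup4's own z axis and vertical below 0.1 rad)) and ((horizontal distance between ball3_center and cup1_top below 0.007 m and z of ball3_center in the frame of cup1 between 0.077 and 0.088 m and angle between cup1's own z axis and vertical below 0.1 rad) or (horizontal distance between ball3_center and cup2_top below 0.007 m and z of ball3_center in the frame of cup2 between 0.077 and 0.088 m and angle between cup2's own z axis and vertical below 0.1 rad) or (horizontal distance between ball3_center and cup3_top below 0.007 m and z of ball3_center in the frame of cup3 between 0.077 and 0.088 m and angle between cup3's own z axis and vertical below 0.1 rad) or (horizontal distance between ball3_center and cup4_top below 0.007 m and z of ball3_center in the frame of cup4 between 0.077 and 0.088 m and angle between cup4's own z axis and vertical below 0.1 rad)) and ((horizontal distance between ball4_center and cup1_top below 0.007 m and z of ball4_center in the frame of cup1 between 0.077 and 0.088 m and angle between cup1's own z axis and vertical below 0.1 rad) or (horizontal distance between ball4_center and cup2_top below 0.007 m and z of ball4_center in the frame of cup2 between 0.077 and 0.088 m and angle between cup2's own z axis and vertical below 0.1 rad) or (horizontal distance between ball4_center and cup3_top below 0.007 m and z of ball4_center in the frame of cup3 between 0.077 and 0.088 m and angle between cup3's own z axis and vertical below 0.1 rad) or (horizontal distance between ball4_center and cup4_top below 0.007 m and z of ball4_center in the frame of cup4 between 0.077 and 0.088 m and angle between cup4's own z axis and vertical below 0.1 rad)) and linear speed of each of ball1, ball2, ball3, ball4 below 0.03 m/s); the robot touches nothing.
It fails at once if the jug is pushed aside or tipped (distance of jug from where it was at the start of the episode above 0.04 m or angle between jug's own z axis and vertical above 0.4 rad).
It fails at once if the sugar bowl is pushed aside or tipped (distance of sugar from where it was at the start of the episode above 0.04 m or angle between sugar's own z axis and vertical above 0.4 rad).
It fails at once if the coffee pot is tipped over (angle between pot's own z axis and vertical above 0.7 rad).
Of ball1, ball2, ball3, ball4 only 2 to 4 are there at a start; the rules pass over those that are not, and their reading is None.
At some moment in a run one of ball1, ball2, ball3, ball4, cup1, cup2, cup3, cup4 may be knocked a few centimetres aside while the robot is not near it.
It also fails if it takes over 210 s, if anything falls off the work surface, if the arm or the gripper's body presses on something with over 40 N, if the wrist force passes 120 N, or if a joint passes its speed limit or range.

## Working session

There is one attempt and no reset: what is moved stays moved. The work goes in short steps, Python scripts to look and compute and a tool call to move; the robot and the scene stay as the last step left them, time stands still between calls to the robot, and variables do not carry over. Pictures are saved under pics/ and viewed, and the job is handed in when it is done.

Besides the shell and the picture viewer there is one more tool, called after "Emit:" by a JSON object that holds its "name" and its "arguments". move_arm: Moves the arm, as the interface text tells. Its arguments: {"type":"object","properties":{"moves":{"type":"array"},"force":{"type":"number"}},"required":["moves"]}

```bash
mkdir -p pics; cat > h.py <<'E'
import numpy as np, cv2
from plant import arm
def snap(n,f):
    ci=arm.camera_info(n); im=arm.get_image(n); cv2.imwrite('pics/'+f+'.png',im[:,:,::-1]); np.savez('pics/'+f+'.npz',im=im,K=ci['K'],P=ci['pose']); return im,np.array(ci['K']),np.array(ci['pose'])
def ray(K,P,u,v,z):
    d=P[:3,:3]@np.linalg.inv(K)@np.array([u,v,1.]); o=P[:3,3]; return o+d*(z-o[2])/d[2]
def proj(K,P,X):
    c=P[:3,:3].T@(np.array(X)-P[:3,3]); q=K@c; return q[:2]/q[2]
E
python3 - <<'E'
from h import *
for n in ('scene','top','wrist'):
    im,K,P=snap(n,n+'0'); print(n,K.round(1).tolist(),P.round(3).tolist())
s=arm.read_state(); print(s)
E
```

```text
scene [[389.8, 0.0, 258.2], [0.0, 389.8, 190.2], [0.0, 0.0, 1.0]] [[-0.375, 0.732, -0.568, 1.366], [0.927, 0.305, -0.218, 0.279], [0.014, -0.609, -0.793, 1.213], [0.0, 0.0, 0.0, 1.0]]
top [[444.5, 0.0, 255.3], [0.0, 444.5, 195.9], [0.0, 0.0, 1.0]] [[0.019, -0.994, 0.103, 0.433], [-1.0, -0.018, 0.013, -0.027], [-0.011, -0.103, -0.995, 1.371], [0.0, 0.0, 0.0, 1.0]]
wrist [[274.1, 0.0, 255.8], [0.0, 274.1, 191.8], [0.0, 0.0, 1.0]] [[0.296, 0.916, 0.271, 0.138], [0.955, -0.284, -0.086, 0.716], [-0.002, 0.284, -0.959, 0.385], [0.0, 0.0, 0.0, 1.0]]
{'clock': 0.15, 'joint_positions': array([-77.21772731,  34.3722498 ,  -0.14454779,  91.66878503,
         0.1038051 ,  54.0253916 ,  -4.57365692]), 'joint_velocities': array([-0.0010863 , -0.28095027,  0.02450685, -0.14713617,  0.06957227,
       -0.03078464, -0.02809111]), 'joint_efforts': array([ 1.94190514e-03, -7.65583491e+01,  1.49899799e+00, -2.52563685e+01,
       -5.22343302e-02,  1.48136762e-02,  7.50038248e-05]), 'position': array([0.21402572, 0.69231248, 0.21799066]), 'orientation': array([[-9.55404488e-01,  2.95300217e-01, -2.12779834e-04],
       [ 2.95300264e-01,  9.55403820e-01, -1.13813398e-03],
       [-1.32800547e-04, -1.15021226e-03, -9.99999330e-01]]), 'contact_force': array([ 0.10177199,  0.38392054, -0.20287444]), 'torque': array([ 0.05350853, -0.01391018, -0.04293331]), 'gripper_width': 0.9990438393833212}
```

View pics/scene0.png

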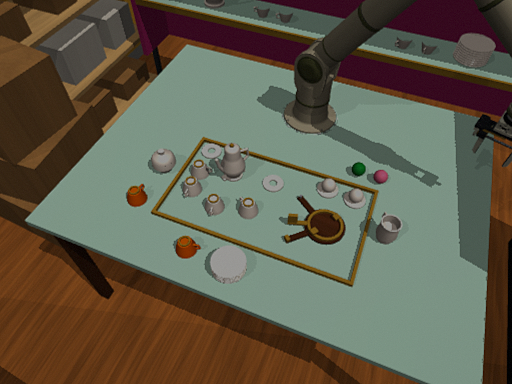

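View pics/top0.png

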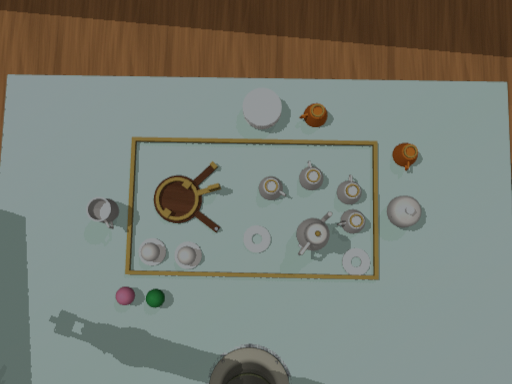

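View enlarged.

```bash
python3 - <<'E'
import cv2
i=cv2.imread('pics/top0.png')
cv2.imwrite('pics/t0a.png',cv2.resize(i[130:285,120:250],None,fx=5,fy=5,interpolation=cv2.INTER_CUBIC)[:600])
cv2.imwrite('pics/t0b.png',cv2.resize(i[150:285,240:400],None,fx=4.4,fy=4.4,interpolation=cv2.INTER_CUBIC)[:600])
E
```

```text
(no output)
```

View pics/t0a.png

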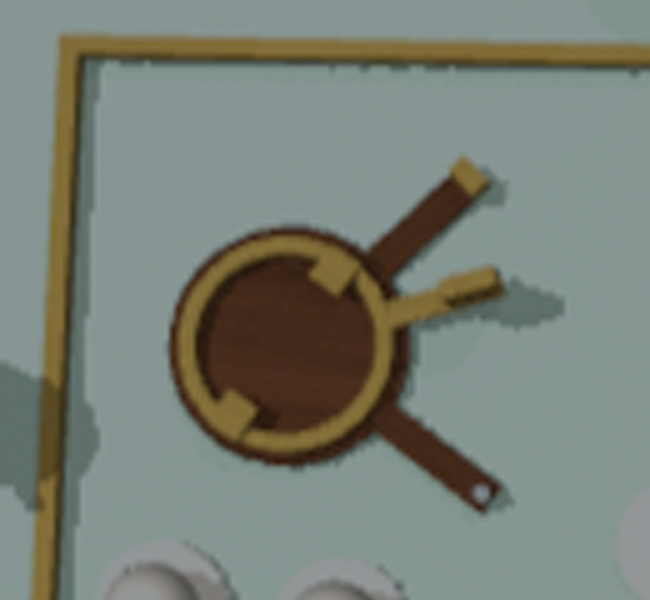

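View pics/t0b.png

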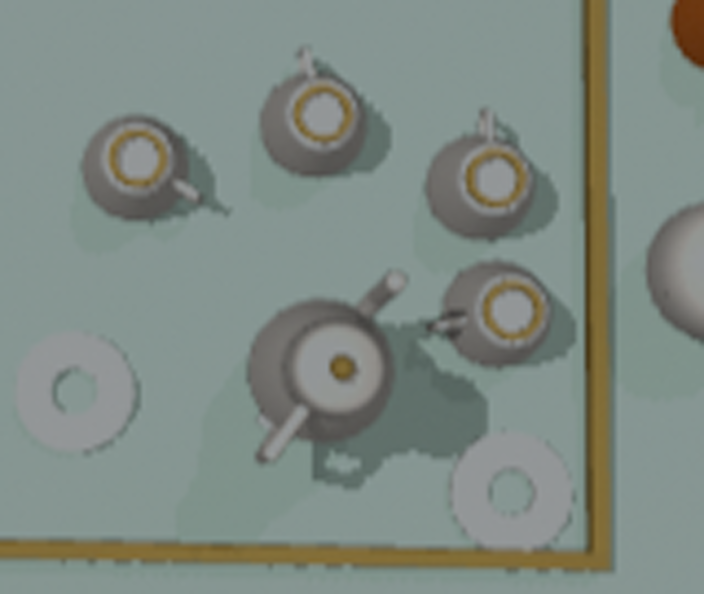

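```bash
cat > meas.py <<'E'
from h import *
def load(f):
    d=np.load('pics/'+f+'.npz'); return d['im'],d['K'],d['P']
def brassmask(im):
    h=cv2.cvtColor(im,cv2.COLOR_RGB2HSV); return cv2.inRange(h,(16,110,70),(32,255,255))
def comps(m,mn=6):
    n,l,s,c=cv2.connectedComponentsWithStats(m); return [(i,s[i],c[i]) for i in range(1,n) if s[i,4]>=mn],l
E
python3 - <<'E'
from meas import *
im,K,P=load('top0')
m=brassmask(im); cs,l=comps(m)
for i,s,c in cs: print(s,c.round(1),ray(K,P,*c,.058).round(4),ray(K,P,*c,.020).round(4))
h=cv2.cvtColor(im,cv2.COLOR_RGB2HSV)
for p in [(180,199),(204,174),(196,215),(151,250),(271,187),(317,234)]: print(p,im[p[1],p[0]],h[p[1],p[0]])
E
```

```text
[311 104  14  13  86] [317.2 110.1] [ 0.8332 -0.1916  0.058 ] [ 0.8448 -0.1964  0.02  ]
[ 125  138  253  141 2797] [256.4 205.4] [ 0.5407 -0.0131  0.058 ] [ 0.5439 -0.0127  0.02  ]
[403 144  15  14  91] [409.9 150.8] [ 0.7128 -0.4691  0.058 ] [ 0.7209 -0.4819  0.02  ]
[210 162   7   8  30] [213.  165.5] [0.6582 0.119  0.058 ] [0.6647 0.1232 0.02  ]
[511 163   1   9   9] [511. 167.] [ 0.669  -0.7673  0.058 ] [ 0.6759 -0.7888  0.02  ]
[307 171   9  11  16] [309.6 177.5] [ 0.627 -0.17   0.058] [ 0.6326 -0.1741  0.02  ]
[316 171   4   9  10] [317.8 175. ] [ 0.6349 -0.1944  0.058 ] [ 0.6408 -0.1993  0.02  ]
[155 177  65  44 692] [180.9 197.2] [0.5611 0.2118 0.058 ] [0.5649 0.2187 0.02  ]
[265 181   9  11  16] [267.5 187.6] [ 0.5945 -0.0452  0.058 ] [ 0.5992 -0.0457  0.02  ]
[269 180   9  10  14] [274.1 183.2] [ 0.6079 -0.0646  0.058 ] [ 0.613  -0.0656  0.02  ]
[354 185   5  10  13] [356.8 189.2] [ 0.5943 -0.3103  0.058 ] [ 0.599  -0.3185  0.02  ]
[346 186   8  11  19] [347.9 191.5] [ 0.5871 -0.2838  0.058 ] [ 0.5916 -0.2912  0.02  ]
[350 215   8  12  16] [352.2 221.6] [ 0.498  -0.2962  0.058 ] [ 0.4999 -0.304   0.02  ]
[358 215   5  11  17] [360.7 220.2] [ 0.5027 -0.3212  0.058 ] [ 0.5047 -0.3297  0.02  ]
[315 231   5   5  17] [317.2 233.2] [ 0.4619 -0.1936  0.058 ] [ 0.4628 -0.1984  0.02  ]
(180, 199) [67 41 24] [ 12 164  67]
(204, 174) [66 41 26] [ 11 155  66]
(196, 215) [66 41 25] [ 12 158  66]
(151, 250) [146 149 145] [ 53   7 149]
(271, 187) [147 150 151] [ 98   7 151]
(317, 234) [120 101  51] [ 22 147 120]
```

```bash
python3 - <<'E'
from meas import *
im,K,P=load('top0'); h=cv2.cvtColor(im,cv2.COLOR_RGB2HSV)
for (u,v) in [(271,186),(313,176),(352,190),(356,221)]:
    m=np.zeros(im.shape[:2],np.uint8); b=cv2.inRange(h,(14,45,60),(34,255,255)); m[v-9:v+10,u-9:u+10]=b[v-9:v+10,u-9:u+10]
    pts=cv2.findNonZero(m)[:,0]; (c,r)=cv2.minEnclosingCircle(pts); x0,y0=pts.min(0);x1,y1=pts.max(0)
    e=cv2.fitEllipse(cv2.convexHull(pts)); print('cup',c,r,e[0],e[1],ray(K,P,*e[0],.058).round(4))
print('knob',ray(K,P,317.2,233.2,.170).round(4))
# disc outer: wood or brass in region
m=cv2.inRange(h,(5,90,30),(34,255,255)); 
cs,l=comps(m,300)
for i,s,c in cs: print(s,c)
# ring inner: brass comp
b=brassmask(im); cs,l=comps(b,600)
for i,s,c in cs:
    if s[2]<100:
        mm=(l==i).astype(np.uint8); mm[:, :]=mm
        ct,hi=cv2.findContours(mm,cv2.RETR_CCOMP,cv2.CHAIN_APPROX_NONE)
        for q in ct: print(len(q),cv2.contourArea(q),cv2.boundingRect(q))
        # outer fit: points of outer contour left of x=200
        q=max(ct,key=cv2.contourArea)[:,0]; q=q[q[:,0]<196]; e=cv2.fitEllipse(q); print('ring outer',e,ray(K,P,*e[0],.02).round(4))
        print(radius:=e[1][0]/2/444.5*1.351)
lev=(b>0)
# pin
for y in range(222,234): print([int(h[y,x,1]) for x in range(208,224)],[int(h[y,x,2]) for x in range(208,224)])
print('block',ray(K,P,213,165.5,.022).round(4))
E
```

```text
cup (270.8500061035156, 185.4375) 6.662599086761475 (270.8722839355469, 185.48703002929688) (13.010469436645508, 13.123761177062988) [ 0.6009 -0.0551  0.058 ]
cup (312.906982421875, 175.36045837402344) 6.640293121337891 (312.9311828613281, 175.37648010253906) (12.766138076782227, 13.192444801330566) [ 0.6335 -0.1799  0.058 ]
cup (352.2916564941406, 190.3229217529297) 6.837620735168457 (352.192626953125, 190.0994873046875) (12.68530559539795, 13.552716255187988) [ 0.5915 -0.2965  0.058 ]
cup (356.1597900390625, 220.21133422851562) 6.946743965148926 (356.126708984375, 220.26629638671875) (13.086045265197754, 13.756688117980957) [ 0.5022 -0.3078  0.058 ]
knob [ 0.4595 -0.1793  0.17  ]
[    0     0   512   173 40308] [259.18410737  39.29048824]
[300 103  27  24 448] [314.82366071 114.95535714]
[ 125  137  254  142 3083] [254.82971132 206.37755433]
[393 143  25  28 485] [404.95876289 154.64123711]
[ 154  162   67   70 2199] [183.30741246 197.79399727]
165 1527.5 (155, 177, 65, 44)
114 975.0 (158, 180, 38, 37)
ring outer ((176.45367431640625, 198.32017517089844), (42.46910858154297, 43.495
[... 1124 characters left out ...]
, 33, 35, 34, 30, 27] [146, 145, 136, 118, 75, 68, 78, 113, 131, 106, 58, 99, 110, 114, 134, 150]
[31, 31, 33, 32, 21, 61, 133, 51, 6, 4, 35, 37, 37, 37, 34, 29] [149, 149, 146, 143, 119, 84, 67, 80, 91, 72, 96, 111, 111, 111, 120, 150]
[27, 29, 31, 29, 34, 24, 24, 156, 112, 19, 39, 37, 35, 30, 29, 29] [149, 150, 149, 148, 144, 126, 95, 62, 59, 81, 111, 111, 117, 137, 139, 151]
[27, 27, 27, 27, 33, 33, 30, 24, 26, 33, 30, 30, 29, 27, 27, 27] [150, 150, 150, 149, 146, 145, 135, 115, 80, 109, 137, 137, 139, 150, 150, 150]
[27, 27, 27, 27, 33, 33, 31, 34, 25, 29, 27, 27, 27, 27, 27, 27] [149, 150, 150, 149, 146, 146, 146, 144, 132, 139, 150, 150, 150, 150, 150, 150]
block [0.6644 0.123  0.022 ]
```

```bash
cat >> meas.py <<'E'
def goto(xyz,yaw_y):
    """shift/turn (tool axes, mm/deg) from measured pose to tool-down pose with jaw axis y at world yaw (mod 180)"""
    s=arm.read_state(); R=np.array(s['orientation']); p=np.array(s['position'])
    a=np.radians(yaw_y); best=None
    from scipy.spatial.transform import Rotation as Ro
    for k in (0,np.pi):
        y=np.array([np.cos(a+k),np.sin(a+k),0]); z=np.array([0,0,-1.]); x=np.cross(y,z)
        T=np.c_[x,y,z]; rv=Ro.from_matrix(R.T@T).as_rotvec(degrees=True)
        rad=np.degrees(np.arctan2(y[1],y[0])-np.arctan2(xyz[1],xyz[0])); rad=(rad+180)%360-180
        print('shift',(R.T@(np.array(xyz)-p)*1000).round(1),'turn',rv.round(1),'J7rel',round(rad,1))
E
python3 - <<'E'
from meas import *
im,K,P=load('top0'); 
b=brassmask(im); cs,l=comps(b,600)
C=np.array([.5611,.2322])
pin=ray(K,P,215.5,227.8,.02)[:2]; blk=ray(K,P,213,165.5,.022)[:2]
for n,p in (('pin',pin),('blk',blk)): d=p-C; print(n,p,np.hypot(*d),np.degrees(np.arctan2(d[1],d[0])))
for i,s,c in cs:
    if s[2]<100:
        yy,xx=np.where((l==i)); k=xx>=208; q=ray(K,P,xx[k].mean(),yy[k].mean(),.06)[:2]; d=q-C; print('lever',q,np.hypot(*d),np.degrees(np.arctan2(d[1],d[0])))
a=ray(K,P,240+397/4.4,150+278/4.4,.135);c=ray(K,P,240+264/4.4,150+457/4.4,.12); print(a,c,np.degrees(np.arctan2(*(a-c)[[1,0]])))
c=ray(K,P,151,251,.035);print('ball',c); c=ray(K,P,187,255,.035);print('ball',c)
goto([.561,.2,.24],20);goto([.561,.2,.24],75)
E
```

```text
pin [0.47334264 0.11005892] 0.15039879412452636 -125.69693358385966
blk [0.66435036 0.12301861] 0.15027046681117875 -46.59926410152583
lever [0.5928277  0.11761749] 0.11889406245341742 -74.52268347647872
[ 0.51645175 -0.21958398  0.135     ] [ 0.40228483 -0.13800791  0.12      ] -35.54707236538956
ball [0.40000225 0.29967668 0.035     ]
ball [0.39025698 0.1913985  0.035     ]
shift [-476.9 -367.9  -21.5] turn [-0.1  0.  52.8] J7rel 0.4
shift [-476.9 -367.9  -21.5] turn [-0.000e+00 -1.000e-01 -1.272e+02] J7rel -179.6
shift [-476.9 -367.9  -21.5] turn [-0.1  0.  -2.2] J7rel 55.4
shift [-476.9 -367.9  -21.5] turn [0.000e+00 1.000e-01 1.778e+02] J7rel -124.6
```

Emit:
{"name": "move_arm", "arguments": {"moves": [-200,-155,-20,0,0,25,93,-477,-368,-21,0,0,57,93,-477,-368,-21,0,0,57,93,-477,-368,-21,0,0,57,93,-477,-368,-21,0,0,57,93,-477,-368,-21,0,0,57,93,-477,-368,-21,0,0,57,93,-477,-368,-21,0,0,57,93,-477,-368,-21,0,0,57,93,-477,-368,-21,0,0,57,93]}}

```text
clock: 1.4
position: [0.5626, 0.197, 0.2398]
orientation: [[-0.27, 0.963, 0.001], [0.963, 0.27, -0.001], [-0.001, 0.0, -1.0]]
contact_force: [-0.9, 1.1, 0.1]
gripper_width: 1.002
```

```bash
python3 - <<'E'
from meas import *
snap('wrist','w1')
E
```

```text
(no output)
```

View pics/w1.png

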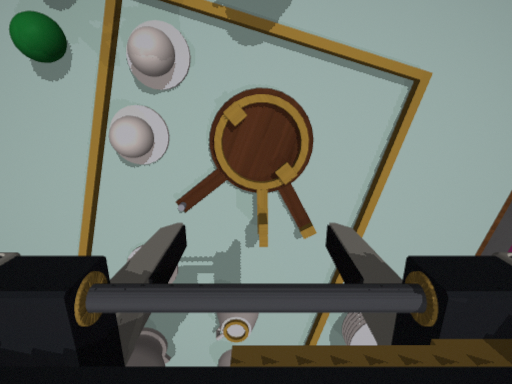

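```bash
python3 - <<'E'
from meas import *
im,K,P=load('w1'); h=cv2.cvtColor(im,cv2.COLOR_RGB2HSV)
roi=np.zeros(im.shape[:2],np.uint8); roi[80:250,170:325]=1
w=cv2.inRange(h,(0,80,20),(34,255,255))*roi
b=cv2.inRange(h,(16,120,60),(34,255,255))*roi
ct,_=cv2.findContours(w,cv2.RETR_EXTERNAL,cv2.CHAIN_APPROX_NONE); q=max(ct,key=cv2.contourArea)[:,0]; q=q[q[:,1]<160]
# cast points on plane z=.01 and fit circle
def circ(pts,z):
    W=np.array([ray(K,P,*p,z)[:2] for p in pts]); A=np.c_[2*W,np.ones(len(W))]; s=np.linalg.lstsq(A,(W**2).sum(1),rcond=None)[0]; r=np.sqrt(s[2]+s[0]**2+s[1]**2); 
    res=np.abs(np.hypot(*(W-s[:2]).T)-r); k=res<.003
    s=np.linalg.lstsq(A[k],(W**2).sum(1)[k],rcond=None)[0]; return s[:2],np.sqrt(s[2]+s[0]**2+s[1]**2),k.mean()
print('disc',circ(q,.01))
ct,hi=cv2.findContours(b,cv2.RETR_CCOMP,cv2.CHAIN_APPROX_NONE)
for c in sorted(ct,key=cv2.contourArea)[::-1][:3]: print(cv2.contourArea(c),cv2.boundingRect(c))
c=max(ct,key=cv2.contourArea)[:,0]; print('ring',circ(c[c[:,1]<160],.02))
C=np.array(circ(c[c[:,1]<160],.02)[0])
cs,l=comps(b,10)
for i,s,cc in cs: print(s,cc,ray(K,P,*cc,.022).round(4))
L=b.copy(); L[:212]=0; L[:,290:]=0; ys,xs=np.where(L>0); q=ray(K,P,xs.mean(),ys.mean(),.06)[:2]; print('paddle top?',xs.min(),xs.max(),ys.min(),ys.max(),q)
d=q-C;print(np.hypot(*d),np.degrees(np.arctan2(d[1],d[0])))
p=cv2.inRange(h,(0,0,70),(180,90,255))
print(h[200:216,174:190,1])
cv2.imwrite('pics/w1c.png',cv2.resize(im[190:255,165:325,::-1],None,fx=5,fy=5,interpolation=cv2.INTER_CUBIC))
E
```

```text
disc (array([0.55946867, 0.23238091]), np.float64(0.07311591973313372), np.float64(1.0))
7588.5 (214, 94, 95, 153)
4649.5 (221, 102, 81, 80)
138.5 (299, 222, 17, 16)
ring (array([0.55939457, 0.23210841]), np.float64(0.06595556474668625), np.float64(1.0))
[ 214   94   95  153 3252] [260.79089791 153.80688807] [0.5629 0.2188 0.022 ]
[299 222  17  16 160] [307.0375  229.90625] [0.6628 0.1258 0.022 ]
paddle top? 258 267 212 246 [0.59123596 0.12642917]
0.11037198613286406 -73.23233265348776
[[ 31  31  24  33 131 175 170 165 169 175 174 171 170 166 170 169]
 [ 31  19  43 131 171 165 169 180 141 145 160 170 168 165 160 169]
 [ 31  18  62 169 164 174 157  46  15  11  43 112 162 169 170 178]
 [ 29  27  15  70 180 166  43  17  16  16  13  17 114 175 175 169]
 [ 29  31  27  14  99  42  16  15  16  18  16  20  85 161 171 170]
 [ 31  29  31  29   7  10  15  17  15  16  21  21  83 152 168 172]
 [ 30  31  29  29  16  16  17  16  17  18  17  19 105 166 180 174]
 [ 29  29  31  26  17  16  17  17  16  18  18  36 149 172 170 165]
 [ 31  31  31  30  18  16  16  17  17  17  10  92 166 163 177 174]
 [ 31  31  31  33  20  18  16  16  17  13  26 152 169 174  84  16]
 [ 30  31  31  31  30  18  18  18  17  10  83 171 183  88  23  29]
 [ 32  31  31  29  31  31  27  25  27  27  54 149  81  20  32  30]
 [ 31  29  29  31  31  34  34  36  32  32  27  20  24  30  31  31]
 [ 31  30  31  31  31  30  30  32  32  31  30  29  30  31  31  31]
 [ 29  29  31  29  31  28  29  32  31  29  30  31  31  31  31  32]
 [ 29  31  31  31  29  29  29  31  30  31  31  31  31  31  31  31]]
```

View pics/w1c.png

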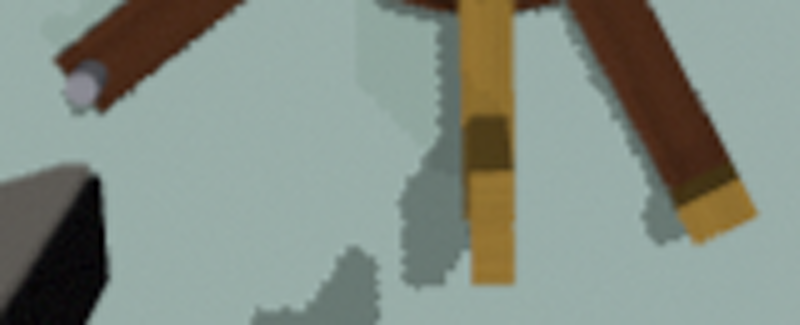

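```bash
python3 - <<'E'
from meas import *
im,K,P=load('w1'); C=np.array([.5598,.2321])
for n,u,v,z in (('paddle',263.4,235.5,.062),('blk',308.4,232,.022),('pin',181.4,207.6,.02)):
    q=ray(K,P,u,v,z)[:2]; d=q-C; print(n,q.round(4),np.hypot(*d).round(4),np.degrees(np.arctan2(d[1],d[0])).round(2))
a=np.radians(-74); p=C+.12*np.array([np.cos(a),np.sin(a)]); print(p); goto([*p,.11],16); goto([*p,.028],16)
E
```

```text
paddle [0.5949 0.117 ] 0.1203 -73.02
blk [0.666  0.1231] 0.1522 -45.76
pin [0.4706 0.1089] 0.1521 -125.89
[0.59287648 0.1167486 ]
shift [-79.7   6.2 130.5] turn [ 0.1  0.2 -0.6] J7rel 4.9
shift [-79.7   6.2 130.5] turn [  0.3  -0.2 179.4] J7rel -175.1
shift [-79.4   6.  212.5] turn [ 0.1  0.2 -0.6] J7rel 4.9
shift [-79.4   6.  212.5] turn [  0.3  -0.2 179.4] J7rel -175.1
```

Emit:
{"name": "move_arm", "arguments": {"moves": [-80,8,60,0,0,-1.4,50,-80,8,100,0,0,-1.4,50,-80,8,130,0,0,-1.4,50,-80,8,130,0,0,-1.4,50,-80,8,130,0,0,-1.4,50,-80,8,160,0,0,-1.4,50,-80,8,190,0,0,-1.4,50,-80,8,211,0,0,-1.4,50,-80,8,211,0,0,-1.4,50,-80,8,211,0,0,-1.4,50], "force": 30}}

```text
clock: 2.7
position: [0.5917, 0.1261, 0.0304]
orientation: [[-0.297, 0.955, 0.002], [0.955, 0.297, 0.001], [-0.0, 0.002, -1.0]]
contact_force: [-0.0, 0.4, 0.1]
gripper_width: 0.537
```

```bash
python3 - <<'E'
from meas import *
snap('wrist','w2'); print(arm.read_state()['position'])
E
```

```text
[0.59167823 0.12598683 0.03040026]
```

View pics/w2.png

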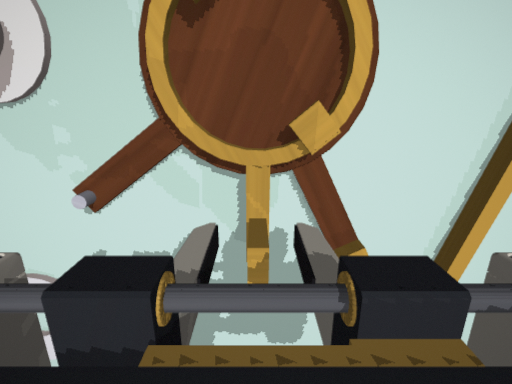

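Emit:
{"name": "move_arm", "arguments": {"moves": [-4,0,1,0,0,0,50,-8,0,2,0,0,0,50,-8,0,2,0,0,0,50,-8,0,2,0,0,0,0,-8,0,2,0,0,0,0,-8,0,2,0,0,0,0,-8,0,2,0,0,0,0,-8,0,2,0,0,0,0], "force": 30}}

```text
clock: 3.75
position: [0.5935, 0.1179, 0.0266]
orientation: [[-0.296, 0.955, 0.001], [0.955, 0.296, 0.0], [-0.0, 0.001, -1.0]]
contact_force: [1.6, 0.7, -2.2]
gripper_width: 0.125
```

```bash
cat >> meas.py <<'E'
def arc(C,deg,n,r=None):
    """rows rotating the tool about the vertical axis at C by deg (ccw world), in n rows"""
    s=arm.read_state(); R=np.array(s['orientation']); p=np.array(s['position']); d=p[:2]-C
    print('r',np.hypot(*d),'ang',np.degrees(np.arctan2(d[1],d[0])))
    for k in range(1,n+1):
        a=np.radians(deg*k/n); c,s_=np.cos(a),np.sin(a); q=C+np.array([[c,-s_],[s_,c]])@d
        t=R.T@np.array([q[0]-p[0],q[1]-p[1],0])*1000
        print(deg*k/n,t.round(1),'turn z',round(-deg*k/n,1))
E
python3 - <<'E'
from meas import *
C=np.array([.5598,.2321]); arc(C,-53.5,18); print(arm.read_state()['position'])
E
```

```text
r 0.11905707828676805 ang -73.57406347733307
-2.9722222222222223 [ 0.2 -6.2 -0. ] turn z 3.0
-5.944444444444445 [  0.8 -12.3  -0. ] turn z 5.9
-8.916666666666666 [  1.7 -18.4  -0. ] turn z 8.9
-11.88888888888889 [  2.9 -24.5  -0. ] turn z 11.9
-14.86111111111111 [  4.4 -30.5  -0. ] turn z 14.9
-17.833333333333332 [  6.2 -36.4  -0. ] turn z 17.8
-20.805555555555557 [  8.3 -42.2  -0. ] turn z 20.8
-23.77777777777778 [ 10.7 -47.9  -0. ] turn z 23.8
-26.75 [ 13.5 -53.4  -0. ] turn z 26.8
-29.72222222222222 [ 16.4 -58.8  -0. ] turn z 29.7
-32.69444444444444 [ 19.7 -64.1  -0. ] turn z 32.7
-35.666666666666664 [ 23.3 -69.1  -0.1] turn z 35.7
-38.638888888888886 [ 27.  -74.   -0.1] turn z 38.6
-41.611111111111114 [ 31.1 -78.7  -0.1] turn z 41.6
-44.583333333333336 [ 35.4 -83.1  -0.1] turn z 44.6
-47.55555555555556 [ 39.9 -87.3  -0.1] turn z 47.6
-50.52777777777778 [ 44.6 -91.3  -0.1] turn z 50.5
-53.5 [ 49.5 -95.1  -0.1] turn z 53.5
[0.59346645 0.11790211 0.02662047]
```

Emit:
{"name": "move_arm", "arguments": {"moves": [0.2,-6.2,0,0,0,3,0,0.8,-12.3,0,0,0,5.9,0,1.7,-18.4,0,0,0,8.9,0,2.9,-24.5,0,0,0,11.9,0,4.4,-30.5,0,0,0,14.9,0,6.2,-36.4,0,0,0,17.8,0,8.3,-42.2,0,0,0,20.8,0,10.7,-47.9,0,0,0,23.8,0,13.5,-53.4,0,0,0,26.8,0,13.5,-53.4,0,0,0,26.8,0]}}

```text
clock: 5.0
position: [0.5374, 0.1155, 0.0266]
orientation: [[0.168, 0.986, -0.001], [0.986, -0.168, 0.0], [0.0, -0.001, -1.0]]
contact_force: [3.2, 3.5, -5.2]
gripper_width: 0.129
```

```bash
python3 - <<'E'
from meas import *
C=np.array([.5598,.2321]); arc(C,-27,9); s=arm.read_state();print(s['position'],s['contact_force'],s['gripper_width'])
E
```

```text
r 0.118700758836228 ang -100.88014382293727
-3.0 [ 0.3 -6.2  0. ] turn z 3.0
-6.0 [  0.9 -12.4   0. ] turn z 6.0
-9.0 [  1.9 -18.5   0. ] turn z 9.0
-12.0 [  3.1 -24.6   0. ] turn z 12.0
-15.0 [  4.7 -30.6   0. ] turn z 15.0
-18.0 [  6.6 -36.5   0. ] turn z 18.0
-21.0 [  8.8 -42.4   0. ] turn z 21.0
-24.0 [ 11.3 -48.    0. ] turn z 24.0
-27.0 [ 14.1 -53.6   0. ] turn z 27.0
[0.53739462 0.11553298 0.02664855] [ 3.21599225  3.46584173 -5.18506493] 0.12927525677701998
```

Emit:
{"name": "move_arm", "arguments": {"moves": [0.3,-6.2,0,0,0,3,0,0.9,-12.4,0,0,0,6,0,1.9,-18.5,0,0,0,9,0,3.1,-24.6,0,0,0,12,0,4.7,-30.6,0,0,0,15,0,6.6,-36.5,0,0,0,18,0,8.8,-42.4,0,0,0,21,0,10.4,-46,0,0,0,23,0,12.5,-50.5,0,0,0,25.3,0,12.5,-50.5,0,0,0,25.3,0]}}

```text
clock: 6.25
position: [0.4905, 0.136, 0.0266]
orientation: [[0.573, 0.82, 0.0], [0.82, -0.573, 0.0], [0.0, 0.0, -1.0]]
contact_force: [5.0, 4.0, -8.2]
gripper_width: 0.127
```

```bash
python3 - <<'E'
from meas import *
C=np.array([.5598,.2321]); arc(C,-27,1); s=arm.read_state();print(s['position'],s['contact_force'],s['gripper_width'])
snap('wrist','w3')
E
```

```text
r 0.11848058386853054 ang -125.81252244456944
-27.0 [ 13.7 -53.6  -0. ] turn z 27.0
[0.49047287 0.13601983 0.02662989] [ 5.0476983   4.00774973 -8.20764376] 0.12672790577676105
```

View pics/w3.png

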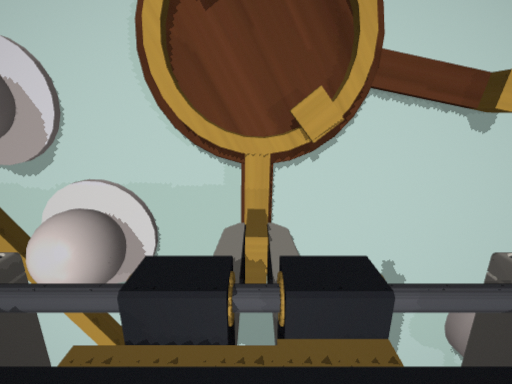

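Emit:
{"name": "move_arm", "arguments": {"moves": [0,-3,0,0,0,1.5,0,0,-3,0,0,0,1.5,0,0,-1,0,0,0,0.5,40,0,-1,0,0,0,0.5,40,0,-1,0,0,0,0.5,40,0,-1,-40,0,0,0.5,40,0,-1,-90,0,0,0.5,40,0,-1,-150,0,0,0.5,40,0,-1,-200,0,0,0.5,40,0,-1,-200,0,0,0.5,93]}}

```text
clock: 7.55
position: [0.4906, 0.1366, 0.2297]
orientation: [[0.579, 0.816, 0.005], [0.816, -0.579, 0.003], [0.005, 0.002, -1.0]]
contact_force: [-0.5, 0.3, -0.4]
gripper_width: 0.498
```

```bash
python3 - <<'E'
from meas import *
s=arm.read_state();print(s['position'],s['contact_force'],s['gripper_width'])
snap('wrist','w4'); snap('top','top4')
goto([.45,-.18,.32],54)
E
```

```text
[0.49058198 0.13662903 0.22973176] [-0.4591721   0.25200379 -0.44597477] 0.4979979222766999
shift [-280.7  151.4  -93.7] turn [  0.   -0.1 -89.3] J7rel 75.8
shift [-280.7  151.4  -93.7] turn [-0.1 -0.  90.7] J7rel -104.2
```

View pics/w4.png

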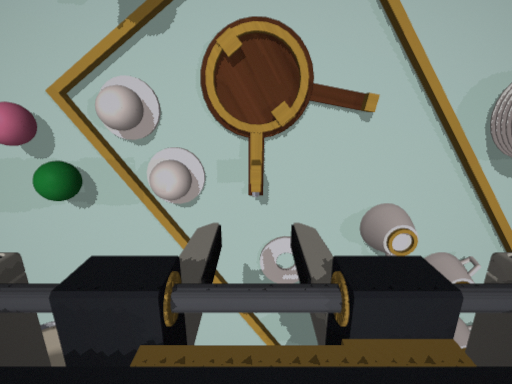

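```bash
python3 - <<'E'
from meas import *
goto([.53,-.23,.30],54.5)
E
```

```text
shift [-275.2  245.6  -73.7] turn [  0.   -0.1 -89.8] J7rel 78.0
shift [-275.2  245.6  -73.7] turn [-0.1 -0.  90.2] J7rel -102.0
```

Emit:
{"name": "move_arm", "arguments": {"moves": [-30,30,-74,0,0,-10,93,-275,245,-74,0,0,-90,93,-275,245,-74,0,0,-90,93,-275,245,-74,0,0,-90,93,-275,245,-74,0,0,-90,93,-275,245,-74,0,0,-90,93,-275,245,-74,0,0,-90,93,-275,245,-74,0,0,-90,93,-275,245,-74,0,0,-90,93,-275,245,-74,0,0,-90,93]}}

```text
clock: 8.9
position: [0.5292, -0.2298, 0.2989]
orientation: [[-0.814, 0.58, -0.003], [0.58, 0.814, 0.001], [0.003, -0.0, -1.0]]
contact_force: [-0.0, -0.4, -1.0]
gripper_width: 1.002
```

```bash
python3 - <<'E'
from meas import *
s=arm.read_state();print(s['position'],s['contact_force'],s['gripper_width'])
snap('wrist','w5')
E
```

```text
[ 0.52923205 -0.22984492  0.29894595] [-0.00381096 -0.35955412 -0.96186794] 1.001838497651949
```

View pics/w5.png

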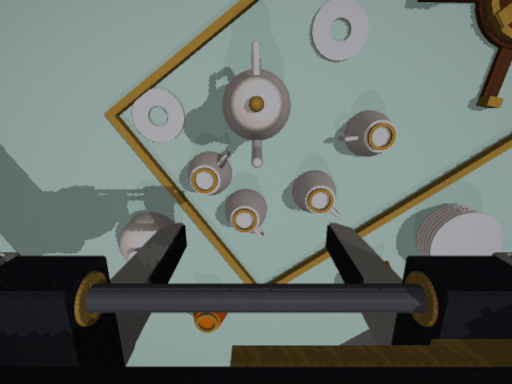

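```bash
python3 - <<'E'
from meas import *
im,K,P=load('w5'); h=cv2.cvtColor(im,cv2.COLOR_RGB2HSV)
b=cv2.inRange(h,(14,90,40),(34,255,255)); b[:90]=0;b[115:]=0;b[:,:240]=0;b[:,275:]=0
c=cv2.moments(b,True); u,v=c['m10']/c['m00'],c['m01']/c['m00']; k=ray(K,P,u,v,.168); print('knob',u,v,k)
# top-image knob
# triangulate
im2,K2,P2=load('top4'); h2=cv2.cvtColor(im2,cv2.COLOR_RGB2HSV); b2=brassmask(im2); 
cs,l=comps(b2,4)
for i,s,cc in cs:
    if abs(cc[0]-317)<6 and abs(cc[1]-233)<6:
        print(s,cc); M=[K@np.linalg.inv(P)[:3],K2@np.linalg.inv(P2)[:3]]; X=cv2.triangulatePoints(M[0],M[1],np.array([u,v]),np.array(cc)); print((X[:3]/X[3]).T)
a=ray(K,P,257,160,.13);c=ray(K,P,256,44,.118); d=a-c; print(a,c,np.degrees(np.arctan2(d[1],d[0])), np.degrees(np.arctan2(*(a-k)[[1,0]])))
cv2.imwrite('pics/w5c.png',cv2.resize(im[30:175,200:310,::-1],None,fx=4,fy=4,interpolation=cv2.INTER_CUBIC))
E
```

```text
knob 256.01724137931035 103.70114942528735 [ 0.45807588 -0.17959093  0.168     ]
[315 231   5   5  17] [317.23529412 233.23529412]
[[ 0.45904534 -0.17931526  0.17119171]]
[ 0.51190702 -0.21651157  0.13      ] [ 0.40412227 -0.14112809  0.118     ] -34.968518915896176 -34.44467151081371
```

View pics/w5c.png

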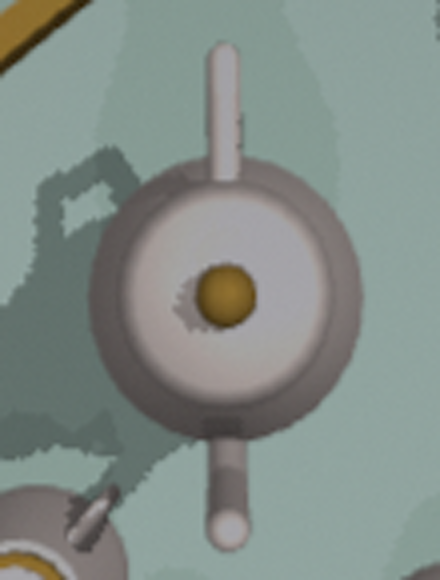

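```bash
python3 - <<'E'
from meas import *
goto([.4585,-.1794,.119],55)
E
```

```text
shift [ 86.5  -0.2 180.4] turn [-0.  -0.1 -0.6] J7rel 76.4
shift [ 86.5  -0.2 180.4] turn [ -0.2   0.  179.4] J7rel -103.6
```

Emit:
{"name": "move_arm", "arguments": {"moves": [50,0,0,0,0,-0.6,93,86.5,0,0,0,0,-0.6,93,86.5,0,0,0,0,-0.6,93,86.5,0,0,0,0,-0.6,93,86.5,0,40,0,0,-0.6,93,86.5,0,80,0,0,-0.6,93,86.5,0,80,0,0,-0.6,93,86.5,0,80,0,0,-0.6,93], "force": 30}}

```text
clock: 9.95
position: [0.4604, -0.1805, 0.2214]
orientation: [[-0.821, 0.571, 0.0], [0.571, 0.821, -0.001], [-0.001, -0.0, -1.0]]
contact_force: [-1.1, 1.0, 0.4]
gripper_width: 0.999
```

```bash
python3 - <<'E'
from meas import *
s=arm.read_state();print(s['position'],s['contact_force'],s['gripper_width'])
goto([.4585,-.1794,.119],55)
snap('wrist','w6')
E
```

```text
[ 0.46040347 -0.1805079   0.22137247] [-1.08387694  0.95034887  0.43357262] 0.998541532277867
shift [  2.3  -0.2 102.4] turn [-0.   0.   0.2] J7rel 76.4
shift [  2.3  -0.2 102.4] turn [-1.000e-01 -0.000e+00 -1.798e+02] J7rel -103.6
```

View pics/w6.png

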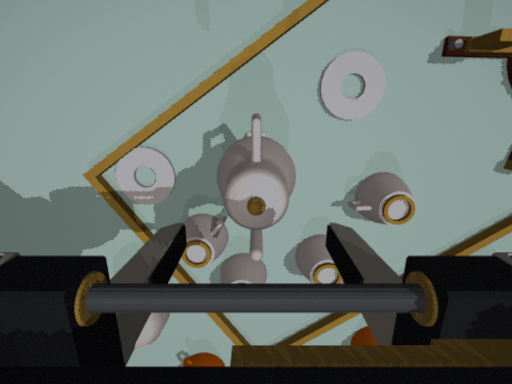

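Emit:
{"name": "move_arm", "arguments": {"moves": [2,0,30,0,0,0,93,2,0,60,0,0,0,93,2,0,90,0,0,0,93,2,0,102,0,0,0,93,2,0,102,0,0,0,93,2,0,102,0,0,0,93,2,0,102,0,0,0,60,2,0,102,0,0,0,50,2,0,102,0,0,0,50,2,0,102,0,0,0,50], "force": 25}}

```text
clock: 11.25
position: [0.4579, -0.1787, 0.1188]
orientation: [[-0.821, 0.57, 0.0], [0.57, 0.821, -0.0], [-0.0, 0.0, -1.0]]
contact_force: [-0.2, -0.1, 3.0]
gripper_width: 0.644
```

Emit:
{"name": "move_arm", "arguments": {"moves": [0,0,0,0,0,0,50,0,0,0,0,0,0,50,0,0,0,0,0,0,50,0,0,-5,0,0,0,50,0,0,-10,0,0,0,50,0,0,-10,0,0,0,50], "force": 35}}

```text
clock: 12.0
position: [0.458, -0.1787, 0.1289]
orientation: [[-0.821, 0.57, 0.0], [0.57, 0.821, -0.0], [-0.0, 0.0, -1.0]]
contact_force: [0.4, 0.2, -5.2]
gripper_width: 0.639
```

```bash
python3 - <<'E'
from meas import *
s=arm.read_state();print(s['position'],s['contact_force'],s['gripper_width'])
snap('wrist','w7');snap('scene','s7')
E
```

```text
[ 0.45796392 -0.17868707  0.12887173] [ 0.42874083  0.24211622 -5.19374962] 0.6392812120373622
```

View pics/w7.png

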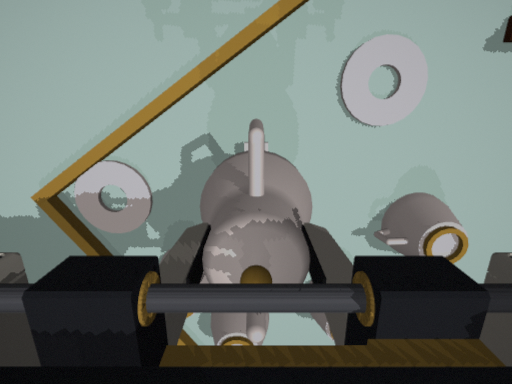

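View pics/s7.png

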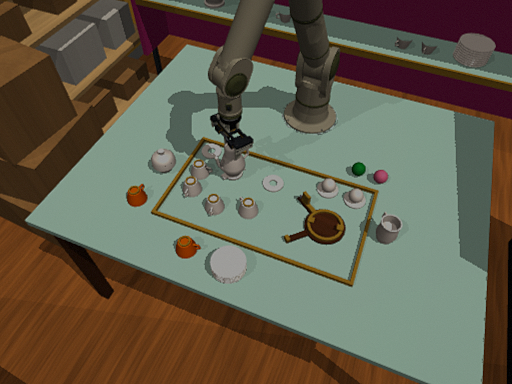

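```bash
python3 - <<'E'
from meas import *
im,K,P=load('w7'); h=cv2.cvtColor(im,cv2.COLOR_RGB2HSV)
b=cv2.inRange(h,(14,90,30),(34,255,255)); b[:262]=0;b[284:]=0;b[:,235:]=b[:,235:];b[:,:235]=0;b[:,280:]=0
ys,xs=np.where(b>0); print(xs.min(),xs.max(),ys.min(),ys.max())
s=arm.read_state();R=s['orientation'];p=s['position']
for v in (280,281,282):
    k=ray(K,P,(xs.min()+xs.max())/2,v,.180); print(v,k,R.T@(k-p)*1000)
goto([.5598,.2321,.22],84.2)
E
```

```text
240 271 266 283
280 [ 0.45689355 -0.17875826  0.18      ] [  0.69479342  -0.64474614 -51.38616439]
281 [ 0.45735497 -0.17907947  0.18      ] [  0.13258409  -0.64546535 -51.38616466]
282 [ 0.45781749 -0.17940145  0.18      ] [ -0.43097419  -0.64618628 -51.38616493]
shift [150.5 395.5 -91.4] turn [ -0.  -0. -29.] J7rel 61.7
shift [150.5 395.5 -91.4] turn [ -0.   0. 151.] J7rel -118.3
```

Emit:
{"name": "move_arm", "arguments": {"moves": [0,0,-25,0,0,0,50,0,0,-60,0,0,0,50,0,0,-91,0,0,0,50,10,25,-91,0,0,-3,50,25,65,-91,0,0,-6,50,45,105,-91,0,0,-10,50,60,150,-91,0,0,-13,50,78,195,-91,0,0,-16,50,95,240,-91,0,0,-19,50,100,260,-91,0,0,-20,50]}}

```text
clock: 13.35
position: [0.524, 0.0951, 0.2192]
orientation: [[-0.968, 0.251, -0.001], [0.251, 0.968, 0.001], [0.001, 0.001, -1.0]]
contact_force: [-0.1, -0.1, -7.0]
gripper_width: 0.642
```

```bash
python3 - <<'E'
from meas import *
s=arm.read_state();print(s['position'],s['contact_force'],s['gripper_width'])
goto([.5598,.2321,.22],84.2)
E
```

```text
[0.52403059 0.09508613 0.21920292] [-0.11178992 -0.10491752 -7.04399794] 0.6421911003532933
shift [ -0.3 141.6  -0.7] turn [ 0.  -0.  -8.7] J7rel 61.7
shift [ -0.3 141.6  -0.7] turn [-1.000e-01 -0.000e+00  1.713e+02] J7rel -118.3
```

Emit:
{"name": "move_arm", "arguments": {"moves": [0,40,0,0,0,-3,50,0,80,0,0,0,-6,50,0,120,0,0,0,-8.7,50,-0.3,141.6,0,0,0,-8.7,50,-0.3,141.6,0,0,0,-8.7,50,-0.3,141.6,0,0,0,-8.7,50,-0.3,141.6,20,0,0,-8.7,50,-0.3,141.6,40,0,0,-8.7,50,-0.3,141.6,40,0,0,-8.7,50]}}

```text
clock: 14.48
position: [0.5595, 0.2268, 0.1786]
orientation: [[-0.994, 0.108, -0.003], [0.108, 0.994, -0.002], [0.002, -0.002, -1.0]]
contact_force: [-0.0, 0.7, -6.1]
gripper_width: 0.641
```

```bash
python3 - <<'E'
from meas import *
s=arm.read_state();print(s['position'],s['contact_force'],s['gripper_width'])
goto([.5598,.2321,.134],84.2)
snap('wrist','w8');im,_,_=snap('scene','s8');t,_,_=snap('top','t8')
cv2.imwrite('pics/s8c.png',np.hstack([cv2.resize(im[150:290,250:400,::-1],(600,560))[:,:400],cv2.resize(t[140:280,130:230,::-1],(400,560))]))
E
```

```text
[0.55951133 0.22677482 0.17857893] [-0.02375292  0.68007331 -6.11460568] 0.6407803589744775
shift [ 0.2  5.4 44.6] turn [-0.1 -0.1 -0.4] J7rel 61.7
shift [ 0.2  5.4 44.6] turn [ -0.2   0.2 179.6] J7rel -118.3
```

View pics/w8.png

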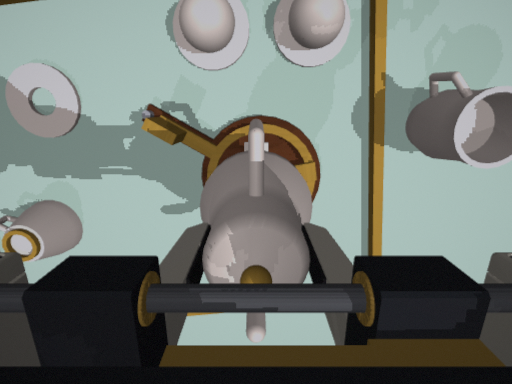

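View pics/s8c.png

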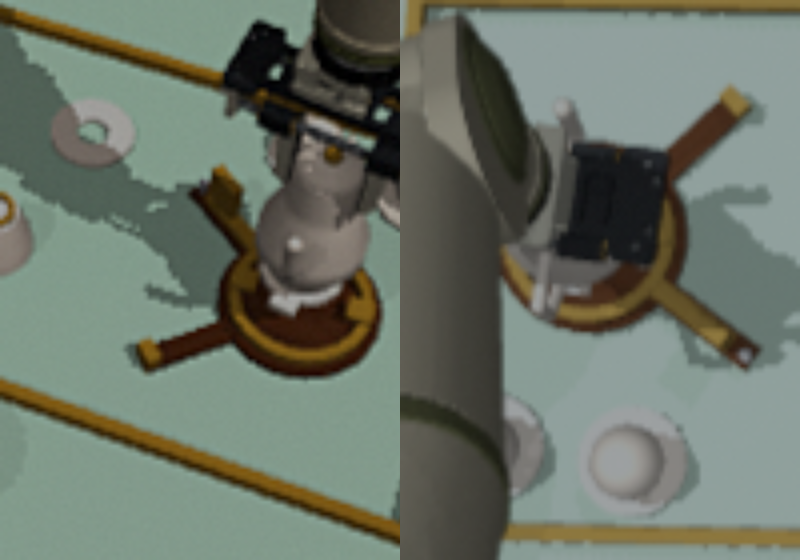

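Emit:
{"name": "move_arm", "arguments": {"moves": [0,0,0,0,0,0,50,0,3,0,0,0,0,50,0,5.4,0,0,0,-0.4,50,0,5.4,0,0,0,-0.4,50,0,5.4,0,0,0,-0.4,50]}}

```text
clock: 15.25
position: [0.561, 0.2341, 0.1796]
orientation: [[-0.995, 0.099, -0.0], [0.099, 0.995, -0.0], [0.0, -0.0, -1.0]]
contact_force: [0.5, -1.0, -6.4]
gripper_width: 0.644
```

```bash
python3 - <<'E'
from meas import *
s=arm.read_state();print(s['position'],s['contact_force'],s['gripper_width'])
goto([.5598,.2321,.130],84.2)
im,K,P=snap('wrist','w9')
cv2.imwrite('pics/w9c.png',cv2.resize(im[90:260,130:380,::-1],None,fx=3.2,fy=3.2))
E
```

```text
[0.56099058 0.23413905 0.17962574] [ 0.47736477 -0.99462658 -6.36347248] 0.6441965441993215
shift [ 1.  -2.1 49.6] turn [-0.  -0.   0.1] J7rel 61.7
shift [ 1.  -2.1 49.6] turn [   0.    -0.  -179.9] J7rel -118.3
```

View pics/w9c.png

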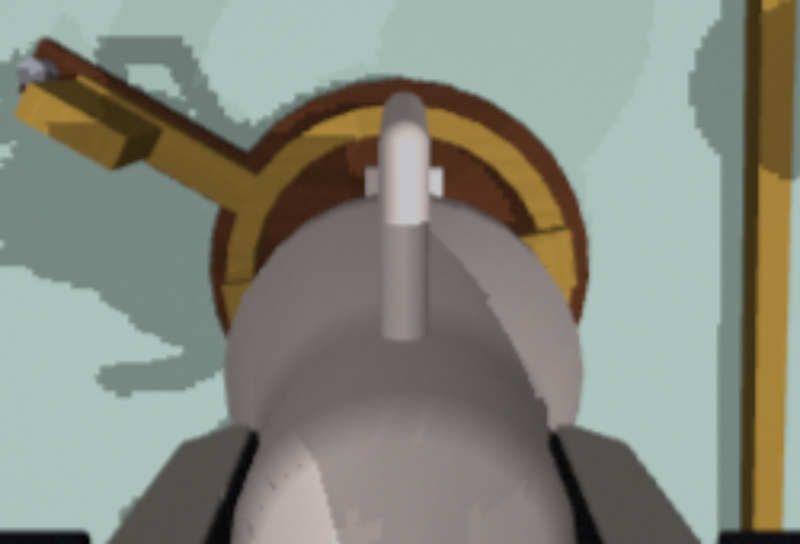

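Emit:
{"name": "move_arm", "arguments": {"moves": [0.7,-2.1,0,0,0,0,50,0.7,-2.1,0,0,0,0,50,0.7,-2.1,12,0,0,0,50,0.7,-2.1,24,0,0,0,50,0.7,-2.1,34,0,0,0,50,0.7,-2.1,42,0,0,0,50,0.7,-2.1,46,0,0,0,50,0.7,-2.1,48,0,0,0,50,0.7,-2.1,48,0,0,0,50,0.7,-2.1,48,0,0,0,50]}}

```text
clock: 16.55
position: [0.5603, 0.2322, 0.132]
orientation: [[-0.995, 0.099, 0.001], [0.099, 0.995, 0.0], [-0.001, 0.0, -1.0]]
contact_force: [-0.3, 0.1, -5.5]
gripper_width: 0.64
```

```bash
python3 - <<'E'
from meas import *
s=arm.read_state();print(s['position'],s['contact_force'],s['gripper_width'])
im,K,P=snap('wrist','w10')
cv2.imwrite('pics/w10c.png',cv2.resize(im[90:260,130:380,::-1],None,fx=3.2,fy=3.2))
E
```

```text
[0.560318   0.23216587 0.13196677] [-0.27403368  0.05203965 -5.53759158] 0.639579258424035
```

View pics/w10c.png

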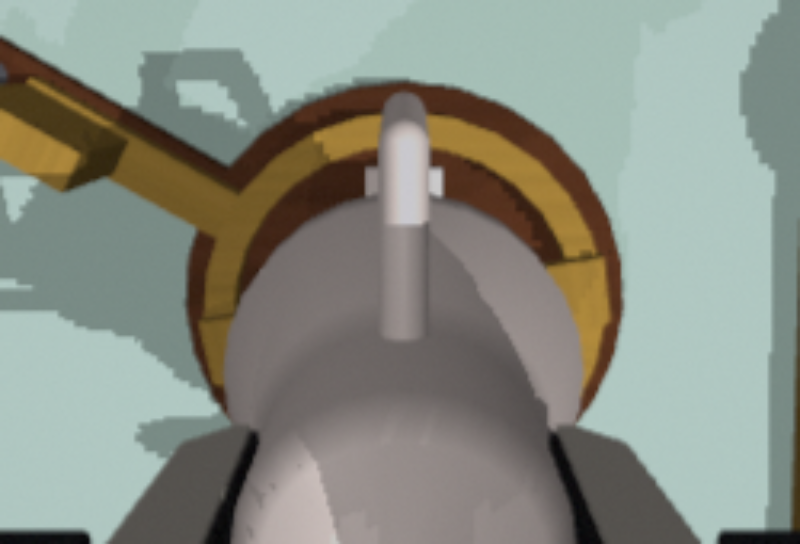

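Emit:
{"name": "move_arm", "arguments": {"moves": [0,0,1,0,0,0,50,0,0,2,0,0,0,50,0,0,3,0,0,0,50,0,0,3.5,0,0,0,50,0,0,3.5,0,0,0,50]}}

```text
clock: 17.23
position: [0.5602, 0.2321, 0.1288]
orientation: [[-0.995, 0.099, 0.0], [0.099, 0.995, 0.0], [-0.0, 0.0, -1.0]]
contact_force: [-2.4, -0.8, 5.7]
gripper_width: 0.642
```

Seated (force now upward). Release and lift.

Emit:
{"name": "move_arm", "arguments": {"moves": [0,0,-0.5,0,0,0,62,0,0,-0.5,0,0,0,75,0,0,-0.5,0,0,0,93,0,0,-0.5,0,0,0,93,0,0,-0.5,0,0,0,93,0,0,-30,0,0,0,93,0,0,-70,0,0,0,93,0,0,-110,0,0,0,93,0,0,-130,0,0,0,93,0,0,-130,0,0,0,93]}}

```text
clock: 18.48
position: [0.5608, 0.2324, 0.2596]
orientation: [[-0.995, 0.099, 0.003], [0.099, 0.995, 0.002], [-0.003, 0.002, -1.0]]
contact_force: [-0.3, 0.3, -0.0]
gripper_width: 0.997
```

```bash
python3 - <<'E'
from meas import *
s=arm.read_state();print(s['position'],s['contact_force'],s['gripper_width'])
im,K,P=snap('wrist','w11')
C=np.array([.5598,.2321]); a=np.radians(-125.8); p=C+.12*np.array([np.cos(a),np.sin(a)]); print(p)
goto([*p,.20],-35.8)
E
```

```text
[0.56077728 0.232377   0.259564  ] [-0.2799635   0.26150188 -0.00100185] 0.9967787065006256
[0.48960508 0.13477234]
shift [  60.6 -103.9   58.1] turn [ 1.000e-01 -0.000e+00  1.201e+02] J7rel -51.2
shift [  60.6 -103.9   58.1] turn [  0.    0.1 -59.9] J7rel 128.8
```

View pics/w11.png

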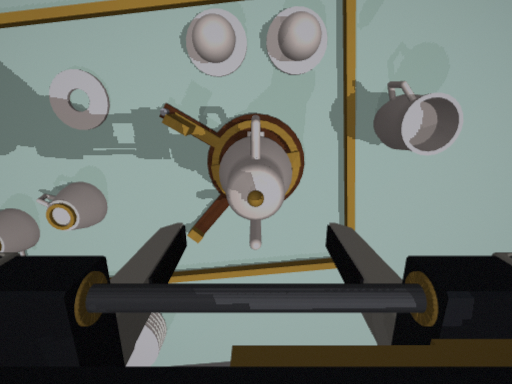

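```bash
cat >> meas.py <<'E'
from scipy.spatial.transform import Rotation as Ro
def RT(yaw_y,tilt):  # tilt: tool top leans toward -x tool
    a=np.radians(yaw_y); y=np.array([np.cos(a),np.sin(a),0]); z=np.array([0,0,-1.]); x=np.cross(y,z)
    t=np.radians(tilt); z2=z*np.cos(t)+x*np.sin(t); return np.c_[np.cross(y,z2),y,z2]
def goto2(xyz,T):
    s=arm.read_state(); R=np.array(s['orientation']); p=np.array(s['position'])
    print('shift',(R.T@(np.array(xyz)-p)*1000).round(1),'turn',Ro.from_matrix(R.T@T).as_rotvec(degrees=True).round(1))
def arc2(C,deg,n):
    s=arm.read_state(); R=np.array(s['orientation']); p=np.array(s['position']); d=p[:2]-C
    print('r',np.hypot(*d),'ang',np.degrees(np.arctan2(d[1],d[0])),p[2]); out=[]
    for k in range(1,n+1):
        a=np.radians(deg*k/n); c,s_=np.cos(a),np.sin(a); q=C+np.array([[c,-s_],[s_,c]])@d
        t=R.T@np.array([q[0]-p[0],q[1]-p[1],0])*1000; w=R.T@np.array([0,0,deg*k/n])
        out+=[*t.round(1),*w.round(1),0]
    print([float(v) for v in out])
E
python3 - <<'E'
from meas import *
s=arm.read_state(); ci=arm.camera_info('wrist')['pose']; print('cam in tool',s['orientation'].T@(ci[:3,3]-s['position'])*1000)
goto2([.4896,.1348,.26],RT(-35.8,0));
E
```

```text
cam in tool [ 8.00284871e+01 -9.56333415e-02 -1.66876189e+02]
shift [  60.6 -103.9   -1.9] turn [ 1.000e-01 -0.000e+00  1.201e+02]
```

Emit:
{"name": "move_arm", "arguments": {"moves": [6,-10,0,0,0,10,50,12,-20,0,0,0,20,50,18,-30,0,0,0,30,50,24,-40,0,0,0,40,50,30,-50,0,0,0,50,50,36,-60,0,0,0,60,50,42,-70,0,0,0,70,50,48,-80,0,0,0,80,50,54,-92,0,0,0,90,50,60,-104,0,0,0,100,50]}}

```text
clock: 19.77
position: [0.4892, 0.134, 0.2568]
orientation: [[0.276, 0.961, -0.002], [0.961, -0.276, -0.002], [-0.002, -0.001, -1.0]]
contact_force: [0.6, 0.1, -1.3]
gripper_width: 0.536
```

```bash
python3 - <<'E'
from meas import *
goto2([.4896,.1348,.18],RT(-35.8,15));
E
```

```text
shift [ 1.   0.3 76.8] turn [-2.6 15.  19.7]
```

Emit:
{"name": "move_arm", "arguments": {"moves": [0,0,0,-1,5,6.5,50,0,0,0,-1.7,10,13,50,1,0,0,-2.6,15,19.7,50,1,0,30,-2.6,15,19.7,50,1,0,60,-2.6,15,19.7,50,1,0,77,-2.6,15,19.7,50,1,0,77,-2.6,15,19.7,50,1,0,77,-2.6,15,19.7,50]}}

```text
clock: 20.78
position: [0.4903, 0.1352, 0.181]
orientation: [[0.561, 0.814, 0.151], [0.786, -0.581, 0.212], [0.26, -0.0, -0.966]]
contact_force: [0.7, 0.3, 0.1]
gripper_width: 0.537
```

```bash
python3 - <<'E'
from meas import *
print(arm.read_state()['position'],arm.read_state()['orientation'].round(3))
goto2([.4896,.1348,.031],RT(-35.8,15)); snap('wrist','w12')
E
```

```text
[0.49031493 0.13517522 0.18101699] [[ 0.561  0.814  0.151]
 [ 0.786 -0.581  0.212]
 [ 0.26  -0.    -0.966]]
shift [-39.8  -0.3 144.7] turn [-0.1 -0.1  0.3]
```

View pics/w12.png

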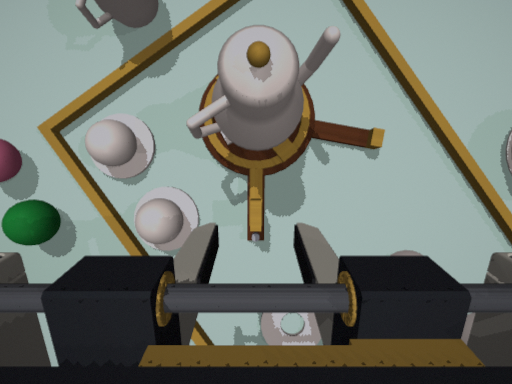

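Emit:
{"name": "move_arm", "arguments": {"moves": [-10,0,36,0,0,0.3,50,-20,0,72,0,0,0.3,50,-30,0,108,0,0,0.3,50,-36,0,131,0,0,0.3,50,-39.5,0,144.5,0,0,0.3,50,-39.5,0,144.5,0,0,0.3,50,-39.5,0,144.5,0,0,0.3,20,-39.5,0,144.5,0,0,0.3,0,-39.5,0,144.5,0,0,0.3,0,-39.5,0,144.5,0,0,0.3,0], "force": 30}}

```text
clock: 22.08
position: [0.5037, 0.1342, 0.0508]
orientation: [[0.568, 0.815, 0.116], [0.789, -0.579, 0.208], [0.237, -0.027, -0.971]]
contact_force: [-1.4, 0.7, 1.4]
gripper_width: 0.158
```

```bash
python3 - <<'E'
from meas import *
s=arm.read_state();print(s['position'],s['contact_force'],s['gripper_width'])
arc2(np.array([.5598,.2321]),27,9)
E
```

```text
[0.50368886 0.13424338 0.05079313] [-1.40636049  0.6697114   1.40886377] 0.15782626869406396
r 0.11280238939493942 ang -119.83002640718935 0.05079312642992214
[0.7, 5.9, 0.0, 0.7, -0.1, -2.9, 0.0, 1.8, 11.7, 0.1, 1.4, -0.2, -5.8, 0.0, 3.1, 17.4, 0.3, 2.1, -0.2, -8.7, 0.0, 4.7, 23.1, 0.5, 2.8, -0.3, -11.7, 0.0, 6.6, 28.7, 0.8, 3.6, -0.4, -14.6, 0.0, 8.8, 34.1, 1.2, 4.3, -0.5, -17.5, 0.0, 11.3, 39.5, 1.7, 5.0, -0.6, -20.4, 0.0, 14.0, 44.7, 2.2, 5.7, -0.6, -23.3, 0.0, 17.0, 49.8, 2.8, 6.4, -0.7, -26.2, 0.0]
```

```bash
python3 - <<'E'
from meas import *
s=arm.read_state();print(s['joint_positions'].round(1),s['torque'])
snap('wrist','w13')
E
```

```text
[ -9.2  35.2  -7.9 132.3 -59.9   6.1   8.4] [0.0070513  0.3582792  0.07423333]
```

View pics/w13.png

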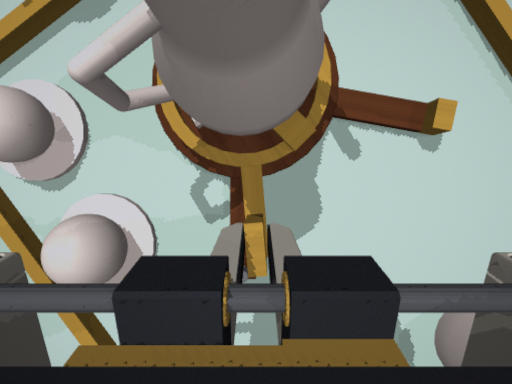

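Emit:
{"name": "move_arm", "arguments": {"moves": [0.7,5.9,0,0.7,0,-2.9,0,1.8,11.7,0,1.4,0,-5.8,0,3.1,17.4,0,2.1,0,-8.7,0,4.7,23.1,0,2.8,0,-11.7,0], "force": 15}}

```text
clock: 22.62
position: [0.5247, 0.1248, 0.0509]
orientation: [[0.388, 0.919, 0.071], [0.889, -0.394, 0.233], [0.242, -0.027, -0.97]]
contact_force: [-0.3, 3.7, -4.1]
gripper_width: 0.133
```

```bash
python3 - <<'E'
from meas import *
s=arm.read_state();print(s['position'],s['contact_force'],s['gripper_width'],s['joint_positions'].round(1))
arc2(np.array([.5598,.2321]),27,9)
E
```

```text
[0.52473437 0.12475247 0.05085202] [-0.25049079  3.70751235 -4.10097583] 0.13269745928604126 [ -9.7  36.1  -2.8 128.2 -50.8  13.8  14. ]
r 0.11292958222188948 ang -108.08989497719483 0.050852023259808796
[0.7, 5.9, 0.0, 0.7, -0.1, -2.9, 0.0, 1.7, 11.7, 0.1, 1.5, -0.2, -5.8, 0.0, 3.0, 17.5, 0.3, 2.2, -0.2, -8.7, 0.0, 4.6, 23.2, 0.5, 2.9, -0.3, -11.6, 0.0, 6.4, 28.8, 0.8, 3.6, -0.4, -14.5, 0.0, 8.6, 34.3, 1.2, 4.4, -0.5, -17.5, 0.0, 11.0, 39.6, 1.6, 5.1, -0.6, -20.4, 0.0, 13.7, 44.9, 2.2, 5.8, -0.6, -23.3, 0.0, 16.7, 49.9, 2.8, 6.5, -0.7, -26.2, 0.0]
```

Emit:
{"name": "move_arm", "arguments": {"moves": [0.7,5.9,0,0.7,-0.1,-2.9,0,1.7,11.7,0.1,1.5,-0.2,-5.8,0,3,17.5,0.3,2.2,-0.2,-8.7,0,4.6,23.2,0.5,2.9,-0.3,-11.6,0,6.4,28.8,0.8,3.6,-0.4,-14.5,0,8.6,34.3,1.2,4.4,-0.5,-17.5,0,11,39.6,1.6,5.1,-0.6,-20.4,0,13.7,44.9,2.2,5.8,-0.6,-23.3,0,16.7,49.9,2.8,6.5,-0.7,-26.2,0,16.7,49.9,2.8,6.5,-0.7,-26.2,0], "force": 20}}

```text
clock: 23.88
position: [0.5786, 0.1203, 0.0509]
orientation: [[-0.057, 0.998, -0.039], [0.969, 0.065, 0.24], [0.242, -0.024, -0.97]]
contact_force: [-2.3, 4.7, -3.9]
gripper_width: 0.139
```

```bash
python3 - <<'E'
from meas import *
s=arm.read_state();print(s['position'],s['contact_force'],s['gripper_width'],s['joint_positions'].round(1))
arc2(np.array([.5598,.2321]),27,9)
snap('wrist','w14')
E
```

```text
[0.57858155 0.12034803 0.05087219] [-2.25537165  4.67047405 -3.87687754] 0.13863453910670687 [-10.4  39.4   1.7 116.6 -33.5  28.2  24.8]
r 0.1133192326793621 ang -80.45976545887495 0.05087219045305907
[0.8, 5.9, 0.0, 0.7, -0.1, -2.9, 0.0, 1.8, 11.7, 0.2, 1.4, -0.1, -5.8, 0.0, 3.2, 17.5, 0.4, 2.2, -0.2, -8.7, 0.0, 4.9, 23.2, 0.6, 2.9, -0.3, -11.6, 0.0, 6.8, 28.8, 1.0, 3.6, -0.4, -14.6, 0.0, 9.0, 34.3, 1.4, 4.3, -0.4, -17.5, 0.0, 11.5, 39.6, 1.9, 5.1, -0.5, -20.4, 0.0, 14.3, 44.8, 2.4, 5.8, -0.6, -23.3, 0.0, 17.3, 49.9, 3.0, 6.5, -0.7, -26.2, 0.0]
```

View pics/w14.png

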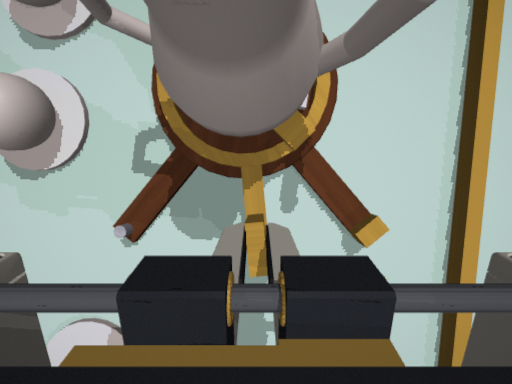

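Emit:
{"name": "move_arm", "arguments": {"moves": [0.8,5.9,0,0.7,-0.1,-2.9,0,1.8,11.7,0.2,1.4,-0.1,-5.8,0,3.2,17.5,0.4,2.2,-0.2,-8.7,0,4.9,23.2,0.6,2.9,-0.3,-11.6,0,6.8,28.8,1,3.6,-0.4,-14.6,0,9,34.3,1.4,4.3,-0.4,-17.5,0,11.5,39.6,1.9,5.1,-0.5,-20.4,0,14.3,44.8,2.4,5.8,-0.6,-23.3,0,17.3,49.9,3,6.5,-0.7,-26.2,0,17.3,49.9,3,6.5,-0.7,-26.2,0], "force": 20}}

```text
clock: 25.18
position: [0.6276, 0.1409, 0.0509]
orientation: [[-0.491, 0.86, -0.142], [0.838, 0.51, 0.195], [0.24, -0.024, -0.97]]
contact_force: [-1.8, 0.7, -4.8]
gripper_width: 0.138
```

```bash
python3 - <<'E'
from meas import *
s=arm.read_state();print(s['position'],s['contact_force'],s['gripper_width'],s['joint_positions'].round(1))
arc2(np.array([.5598,.2321]),9,6)
E
```

```text
[0.62763084 0.14089925 0.05093927] [-1.76750741  0.6757066  -4.84461916] 0.13804292315098793 [-11.5  43.2   0.6 104.7 -20.6  39.9  36.3]
r 0.11366001729033376 ang -53.359858153967494 0.05093927381438437
[0.4, 3.0, 0.0, 0.4, -0.0, -1.5, 0.0, 0.8, 5.9, 0.1, 0.7, -0.1, -2.9, 0.0, 1.3, 8.8, 0.1, 1.1, -0.1, -4.4, 0.0, 1.9, 11.7, 0.2, 1.4, -0.1, -5.8, 0.0, 2.5, 14.7, 0.3, 1.8, -0.2, -7.3, 0.0, 3.2, 17.5, 0.4, 2.2, -0.2, -8.7, 0.0]
```

Emit:
{"name": "move_arm", "arguments": {"moves": [0.4,3,0,0.4,0,-1.5,0,0.8,5.9,0.1,0.7,-0.1,-2.9,0,1.3,8.8,0.1,1.1,-0.1,-4.4,0,1.9,11.7,0.2,1.4,-0.1,-5.8,0,2.5,14.7,0.3,1.8,-0.2,-7.3,0,2.9,16.2,0.4,2,-0.2,-8,0,2.9,16.2,0.4,2,-0.2,-8,0,2.9,16.2,0.4,2,-0.2,-8,0], "force": 20}}

```text
clock: 26.18
position: [0.6396, 0.1511, 0.051]
orientation: [[-0.604, 0.779, -0.169], [0.76, 0.627, 0.172], [0.24, -0.024, -0.97]]
contact_force: [0.6, -2.8, -7.1]
gripper_width: 0.134
```

```bash
python3 - <<'E'
from meas import *
s=arm.read_state();print(s['position'],s['contact_force'],s['gripper_width'],s['joint_positions'].round(1))
arc2(np.array([.5598,.2321]),9,1)
snap('wrist','w15')
E
```

```text
[0.63958334 0.1511472  0.05096875] [ 0.58377486 -2.75091909 -7.05251908] 0.13418300140647355 [-12.1  44.4  -0.2 101.4 -17.2  43.1  40. ]
r 0.11366062629488866 ang -45.41685599894653 0.05096874885241755
[3.2, 17.5, 0.3, 2.2, -0.2, -8.7, 0.0]
```

View pics/w15.png

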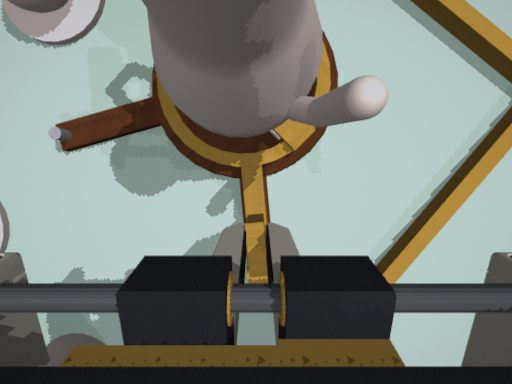

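Emit:
{"name": "move_arm", "arguments": {"moves": [0.2,2.5,0,0.3,0,-1,0,0.2,2.5,0,0.3,0,-1,0,0,1,0,0,0,0,40,0,1,0,0,0,0,40,0,1,0,0,0,0,40,0,1,-40,0,0,0,40,0,1,-90,0,0,0,40,0,1,-150,0,0,0,40,0,1,-200,0,0,0,40,0,1,-200,0,0,0,40]}}

```text
clock: 27.48
position: [0.6766, 0.1171, 0.2497]
orientation: [[-0.606, 0.779, -0.162], [0.76, 0.627, 0.174], [0.237, -0.018, -0.971]]
contact_force: [-0.1, -0.1, -0.2]
gripper_width: 0.431
```

```bash
python3 - <<'E'
from meas import *
s=arm.read_state();print(s['position'],s['contact_force'],s['gripper_width'])
snap('wrist','w16');im,K,P=snap('top','t16')
cv2.imwrite('pics/t16c.png',cv2.resize(im[130:290,110:400,::-1],None,fx=2.7,fy=2.7,interpolation=cv2.INTER_CUBIC))
E
```

```text
[0.67655815 0.11711953 0.24968179] [-0.14519336 -0.12364417 -0.19372087] 0.4306016323929977
```

View pics/w16.png

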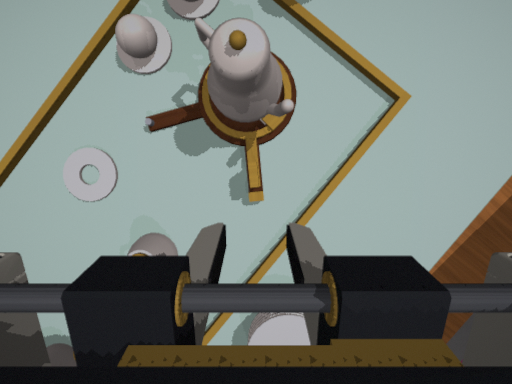

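View pics/t16c.png

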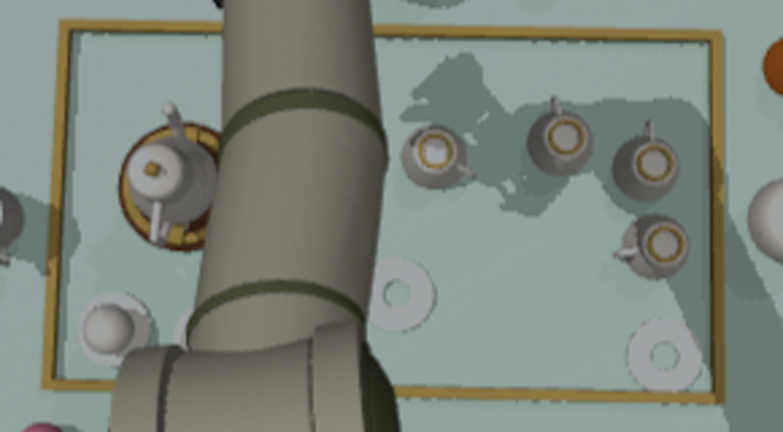

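```bash
python3 - <<'E'
from meas import *
goto2([.56,.08,.26],RT(60,0)); goto2([.47,.25,.24],RT(90,0))
E
```

```text
shift [  43.6 -112.7   -1.5] turn [  1.2 -14.  -21.2]
shift [222.3 -75.5  62.5] turn [  4.9 -13.6 -51. ]
```

Emit:
{"name": "move_arm", "arguments": {"moves": [20,-50,-1,0.6,-7,-9,76,44,-113,-2,1.2,-14,-18,76,44,-113,-2,1.2,-14,-21,76,100,-113,15,2.5,-14,-29,76,150,-100,40,3.5,-14,-37,76,190,-85,55,4.2,-14,-45,76,222,-75.5,62,4.9,-13.6,-51,76,222,-75.5,62,4.9,-13.6,-51,76,222,-75.5,62,4.9,-13.6,-51,76,222,-75.5,62,4.9,-13.6,-51,76]}}

```text
clock: 28.82
position: [0.4709, 0.248, 0.2401]
orientation: [[-1.0, 0.003, -0.001], [0.003, 1.0, -0.0], [0.001, -0.0, -1.0]]
contact_force: [0.5, 0.3, -0.2]
gripper_width: 0.811
```

```bash
python3 - <<'E'
from meas import *
s=arm.read_state();print(s['position'],s['contact_force'],s['orientation'].round(3))
snap('wrist','w17')
E
```

```text
[0.47093242 0.24803151 0.24012774] [ 0.5286864   0.28630901 -0.15773094] [[-1.     0.003 -0.001]
 [ 0.003  1.    -0.   ]
 [ 0.001 -0.    -1.   ]]
```

View pics/w17.png

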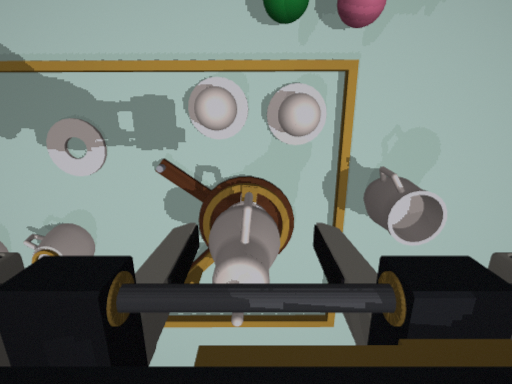

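```bash
python3 - <<'E'
from meas import *
im,K,P=load('w17'); h=cv2.cvtColor(im,cv2.COLOR_RGB2HSV)
print(h[108,216],h[108,190],h[108,242],h[90,300],h[150,200])
w=cv2.inRange(h,(0,0,30),(180,22,255))
cs,l=comps(w,500)
for i,s,c in cs:
    if s[1]<160 and 170<s[0]<330:
        m=(l==i).astype(np.uint8); ct,_=cv2.findContours(m,cv2.RETR_EXTERNAL,cv2.CHAIN_APPROX_NONE); q=max(ct,key=cv2.contourArea)[:,0]
        W=np.array([ray(K,P,*p,.006)[:2] for p in q]); (c2,r)=cv2.minEnclosingCircle(W.astype(np.float32)*1000); print(s,c,'saucer',np.array(c2)/1000,r)
x0,y0=175,65; cv2.imwrite('pics/w17c.png',cv2.resize(im[y0:y0+90,x0:x0+165,::-1],None,fx=4.8,fy=4.8,interpolation=cv2.INTER_CUBIC))
for (u,v) in ((216,108),(300,114)): print(ray(K,P,u,v,.029))
E
```

```text
[126   7 188] [  5  19 146] [135   5 187] [126   7 187] [ 82  30 184]
[ 188   76   61   64 3015] [217.69286899 107.64344942] saucer [0.38772934 0.19495363] 42.64459228515625
[ 266   83   61   62 2958] [296.33840433 113.59026369] saucer [0.39640436 0.30524539] 42.725379943847656
[0.38714888 0.19568631 0.029     ]
[0.39522927 0.3068159  0.029     ]
```

View pics/w17c.png

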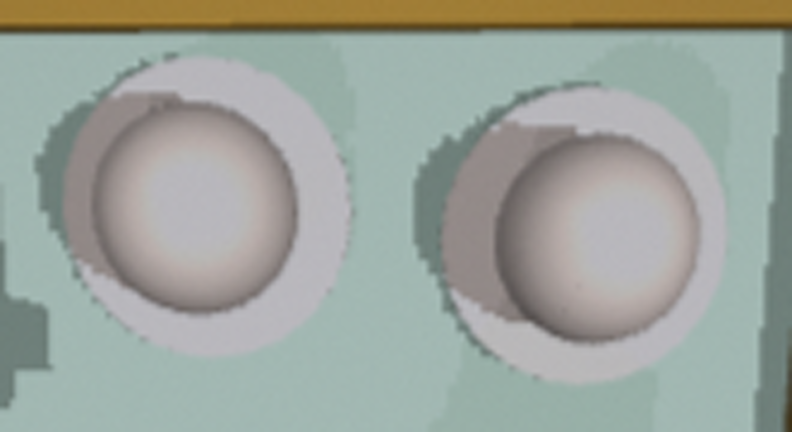

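```bash
python3 - <<'E'
from meas import *
goto2([.396,.3055,.10],RT(90,0));goto2([.396,.3055,.0115],RT(90,0))
E
```

```text
shift [ 75.   57.1 140.3] turn [-0.  -0.  -0.2]
shift [ 74.9  57.1 228.8] turn [-0.  -0.  -0.2]
```

Emit:
{"name": "move_arm", "arguments": {"moves": [40,30,20,0,0,0,72,75,57,40,0,0,0,72,75,57,90,0,0,0,72,75,57,140,0,0,0,72,75,57,140,0,0,0,72,75,57,140,0,0,0,72,75,57,140,0,0,0,72]}}

```text
clock: 29.75
position: [0.3964, 0.3069, 0.1022]
orientation: [[-1.0, 0.001, 0.001], [0.001, 1.0, 0.002], [-0.001, 0.002, -1.0]]
contact_force: [-0.1, 0.6, 0.4]
gripper_width: 0.774
```

```bash
python3 - <<'E'
from meas import *
goto2([.396,.3055,.0115],RT(90,0)); snap('wrist','w18'); print(arm.read_state()['gripper_width'])
E
```

```text
shift [ 0.5 -1.6 90.7] turn [ 0.1  0.1 -0.1]
0.775178637905125
```

View pics/w18.png

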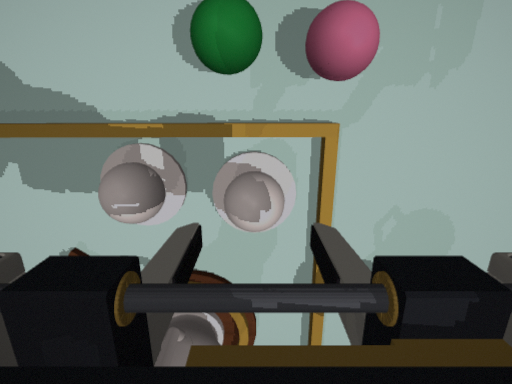

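```bash
python3 - <<'E'
from meas import *
im,K,P=load('w18'); print(ray(K,P,320,200,.016),ray(K,P,254,201,.029),ray(K,P,255,193,.006)); print(ray(K,P,254,132,.016))
E
```

```text
[0.39988858 0.36937635 0.016     ] [0.39636602 0.30528592 0.029     ] [0.39561446 0.30619709 0.006     ]
[0.3349624  0.30549155 0.016     ]
```

Emit:
{"name": "move_arm", "arguments": {"moves": [0,-1.6,30,0,0,0,72,0,-1.6,60,0,0,0,72,0,-1.6,80,0,0,0,72,0,-1.6,90,0,0,0,72,0,-1.6,90,0,0,0,72,0,-1.6,90,0,0,0,72,0,-1.6,90,0,0,0,45,0,-1.6,90,0,0,0,45,0,-1.6,90,0,0,0,45,0,-1.6,90,0,0,0,45], "force": 12}}

```text
clock: 31.05
position: [0.3954, 0.3051, 0.0106]
orientation: [[-1.0, 0.0, -0.0], [0.0, 1.0, 0.001], [0.0, 0.001, -1.0]]
contact_force: [0.6, 0.3, 4.1]
gripper_width: 0.596
```

Emit:
{"name": "move_arm", "arguments": {"moves": [0,0,0,0,0,0,45,0,0,-20,0,0,0,45,0,0,-60,0,0,0,45,0,0,-110,0,0,0,45,0,0,-160,0,0,0,45,0,0,-190,0,0,0,45,0,0,-190,0,0,0,45,0,0,-190,0,0,0,45]}}

```text
clock: 32.05
position: [0.3949, 0.3043, 0.1994]
orientation: [[-1.0, 0.001, -0.002], [0.001, 1.0, -0.001], [0.002, -0.001, -1.0]]
contact_force: [0.4, 0.4, -1.8]
gripper_width: 0.595
```

```bash
python3 - <<'E'
from meas import *
snap('wrist','w19'); print(arm.read_state()['gripper_width'])
goto2([.55,0,.2],RT(90,0))
E
```

```text
0.5942860477706317
shift [-155.4 -304.1   -1. ] turn [-0.1 -0.1 -0. ]
```

View pics/w19.png

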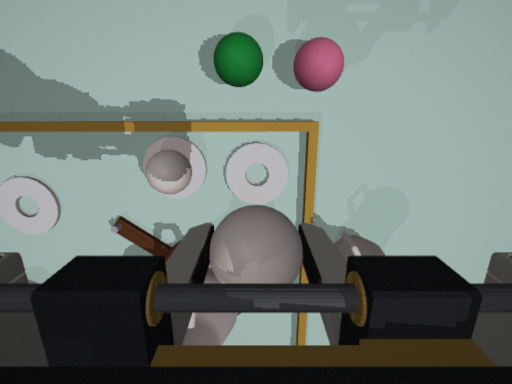

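Emit:
{"name": "move_arm", "arguments": {"moves": [0,-40,-10,0,0,0,45,-5,-100,-20,0,0,0,45,-20,-160,-20,0,0,0,45,-50,-215,-20,0,0,0,45,-90,-260,-20,0,0,0,45,-130,-300,-20,0,0,0,45,-170,-340,-20,0,0,0,45,-215,-380,-20,0,0,0,45,-260,-415,-20,0,0,0,45,-285,-425,-20,0,0,0,45]}}

```text
clock: 33.35
position: [0.681, -0.1237, 0.217]
orientation: [[-1.0, 0.004, -0.004], [0.004, 1.0, -0.001], [0.004, -0.001, -1.0]]
contact_force: [-0.6, 0.6, -1.8]
gripper_width: 0.598
```

```bash
python3 - <<'E'
from meas import *
snap('wrist','w20'); print(arm.read_state()['gripper_width'],arm.read_state()['position'])
E
```

```text
0.5948785321970327 [ 0.68338054 -0.12363019  0.2168569 ]
```

View pics/w20.png

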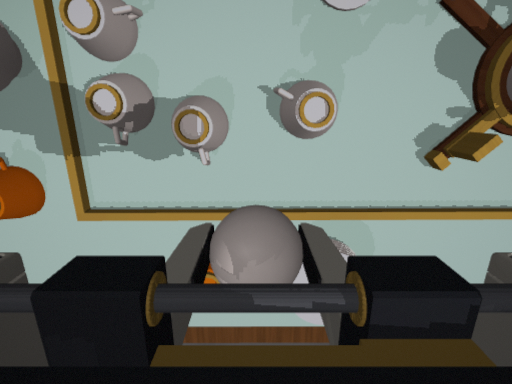

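```bash
cat >> meas.py <<'E'
def rings(f,cs,w=24):
    im,K,P=load(f); h=cv2.cvtColor(im,cv2.COLOR_RGB2HSV); b=cv2.inRange(h,(14,80,40),(34,255,255))
    for u,v in cs:
        m=np.zeros_like(b); m[max(0,v-w):v+w,max(0,u-w):u+w]=b[max(0,v-w):v+w,max(0,u-w):u+w]
        pts=cv2.findNonZero(m)[:,0]; e=cv2.fitEllipse(cv2.convexHull(pts))
        W=np.array([ray(K,P,*p,.058)[:2] for p in cv2.convexHull(pts)[:,0]])
        A=np.c_[2*W,np.ones(len(W))]; s=np.linalg.lstsq(A,(W**2).sum(1),rcond=None)[0]
        print((u,v),e[0],'->',ray(K,P,*e[0],.058).round(4),'circ',s[:2].round(4),'r',np.sqrt(s[2]+s[0]**2+s[1]**2).round(4))
E
python3 - <<'E'
from meas import *
snap('wrist','w21'); print(arm.read_state()['position']); rings('w21',[(317,109),(192,126),(104,101)])
E
```

```text
[ 0.68143805 -0.12204314  0.21679634]
(317, 109) (316.3403625488281, 106.9112548828125) -> [ 0.5992 -0.0548  0.058 ] circ [ 0.5996 -0.0548] r 0.0197
(192, 126) (190.82568359375, 123.93211364746094) -> [ 0.6174 -0.1987  0.058 ] circ [ 0.6177 -0.1987] r 0.0197
(104, 101) (102.94991302490234, 98.98773956298828) -> [ 0.5896 -0.2959  0.058 ] circ [ 0.59   -0.2959] r 0.0203
```

```bash
python3 - <<'E'
from meas import *
goto2([.5993,-.0549,.12],RT(90,0))
E
```

```text
shift [82.  67.  97.1] turn [-0.  -0.2 -0.1]
```

Emit:
{"name": "move_arm", "arguments": {"moves": [40,33,10,0,0,0,45,82,67,20,0,0,0,45,82,67,40,0,0,0,45,82,67,70,0,0,0,45,82,67,97,0,0,0,45,82,67,97,0,0,0,45,82,67,97,0,0,0,45,82,67,97,0,0,0,45,82,67,97,0,0,0,45]}}

```text
clock: 34.58
position: [0.5984, -0.0533, 0.1239]
orientation: [[-1.0, 0.001, 0.0], [0.001, 1.0, 0.0], [-0.0, 0.0, -1.0]]
contact_force: [0.3, 0.3, -0.9]
gripper_width: 0.595
```

```bash
python3 - <<'E'
from meas import *
goto2([.5993,-.0549,.0642],RT(90,0)); snap('wrist','w22');snap('top','t22');snap('scene','s22')
a=cv2.imread('pics/t22.png')[130:230,230:330];b=cv2.imread('pics/s22.png')[150:250,200:300]
cv2.imwrite('pics/c22.png',np.hstack([cv2.resize(a,(400,400)),cv2.resize(b,(400,400))]))
E
```

```text
shift [-0.8 -1.6 59.7] turn [ 0.  0. -0.]
```

View pics/w22.png

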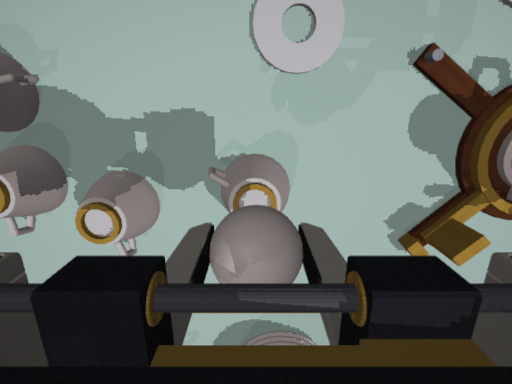

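View pics/c22.png

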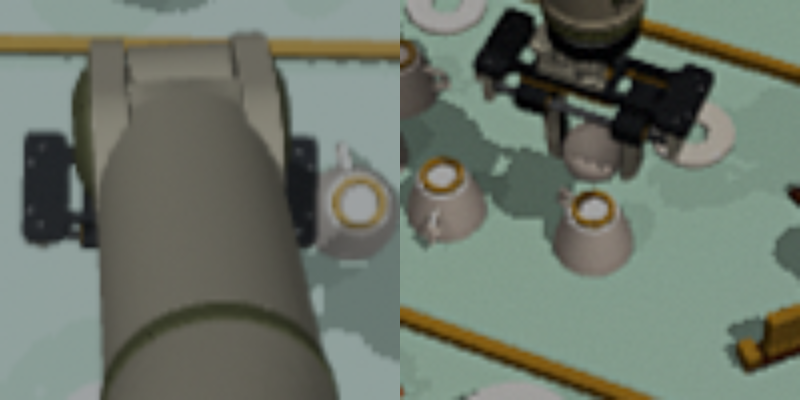

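Emit:
{"name": "move_arm", "arguments": {"moves": [-0.8,-1.6,20,0,0,0,45,-0.8,-1.6,35,0,0,0,45,-0.8,-1.6,47,0,0,0,45,-0.8,-1.6,54,0,0,0,45,-0.8,-1.6,58,0,0,0,45,-0.8,-1.6,58,0,0,0,45,-0.8,-1.6,58,0,0,0,45]}}

```text
clock: 35.6
position: [0.5991, -0.0548, 0.0654]
orientation: [[-1.0, 0.0, -0.0], [0.0, 1.0, 0.0], [0.0, 0.0, -1.0]]
contact_force: [-0.1, -0.8, -2.6]
gripper_width: 0.59
```

```bash
python3 - <<'E'
from meas import *
goto2([.5993,-.0549,.0632],RT(90,0)); im,K,P=snap('wrist','w23');s=snap('scene','s23')[0]; print(arm.read_state()['contact_force'])
cv2.imwrite('pics/c23.png',np.hstack([cv2.resize(im[120:300,150:360,::-1],(467,400)),cv2.resize(s[170:230,230:290,::-1],(330,400))]))
E
```

```text
shift [-0.2 -0.1  2.2] turn [ 0. -0. -0.]
[-0.07799656 -0.4286751  -1.50268355]
```

View pics/c23.png

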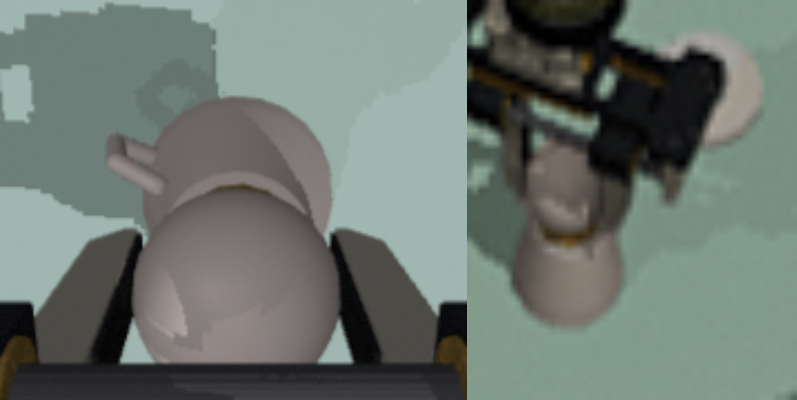

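Emit:
{"name": "move_arm", "arguments": {"moves": [-0.2,0,1,0,0,0,45,-0.2,0,2,0,0,0,45,-0.2,0,2.2,0,0,0,45,-0.2,0,2.2,0,0,0,45], "force": 5}}

```text
clock: 36.2
position: [0.5992, -0.0548, 0.0633]
orientation: [[-1.0, 0.001, -0.0], [0.001, 1.0, 0.0], [0.0, 0.0, -1.0]]
contact_force: [-1.6, 1.2, 5.2]
gripper_width: 0.598
```

Emit:
{"name": "move_arm", "arguments": {"moves": [0,0,-0.3,0,0,0,57,0,0,-0.3,0,0,0,60,0,0,-0.3,0,0,0,68,0,0,-0.3,0,0,0,80,0,0,-0.3,0,0,0,80,0,0,-0.3,0,0,0,80,0,0,-20,0,0,0,80,0,0,-60,0,0,0,80,0,0,-110,0,0,0,80,0,0,-140,0,0,0,80]}}

```text
clock: 37.45
position: [0.5997, -0.0549, 0.2053]
orientation: [[-1.0, 0.001, 0.001], [0.001, 1.0, 0.0], [-0.001, 0.0, -1.0]]
contact_force: [-0.2, -0.0, -1.4]
gripper_width: 0.864
```

```bash
python3 - <<'E'
from meas import *
snap('wrist','w24'); s=arm.read_state(); print(s['position'],s['contact_force'])
E
```

```text
[ 0.60108468 -0.05503558  0.20844466] [ 0.61180194 -0.2498857   1.99431421]
```

View pics/w24.png

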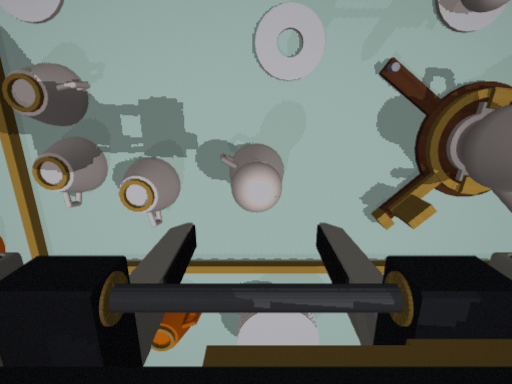

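```bash
python3 - <<'E'
from meas import *
goto2([.3875,.195,.22],RT(90,0));goto2([.3875,.195,.0115],RT(90,0))
E
```

```text
shift [213.7 249.9 -12.7] turn [ 0.   0.3 -0. ]
shift [214.9 249.8 195.8] turn [ 0.   0.3 -0. ]
```

Emit:
{"name": "move_arm", "arguments": {"moves": [50,10,-25,0,0,0,76,100,40,-25,0,0,0,76,150,80,-20,0,0,0,76,195,130,-15,0,0,0,76,212,185,-12,0,0,0,76,214,230,-12,0,0,0,76,214,250,-12,0,0,0,76,214,250,40,0,0,0,76,214,250,90,0,0,0,76,214,250,100,0,0,0,76]}}

```text
clock: 38.75
position: [0.3838, 0.1946, 0.1011]
orientation: [[-1.0, -0.0, -0.005], [-0.0, 1.0, -0.002], [0.005, -0.002, -1.0]]
contact_force: [0.7, 0.7, -0.3]
gripper_width: 0.819
```

```bash
python3 - <<'E'
from meas import *
im,K,P=snap('wrist','w25'); s=arm.read_state(); print(s['position'],s['joint_positions'].round(1))
goto2([.3875,.195,.0115],RT(90,0))
E
```

```text
[0.38422642 0.19481208 0.10138222] [-29.4  26.8  -6.9 134.8   9.4  19.   45.5]
shift [-3.7  0.4 89.9] turn [-0.1 -0.2 -0. ]
```

View pics/w25.png

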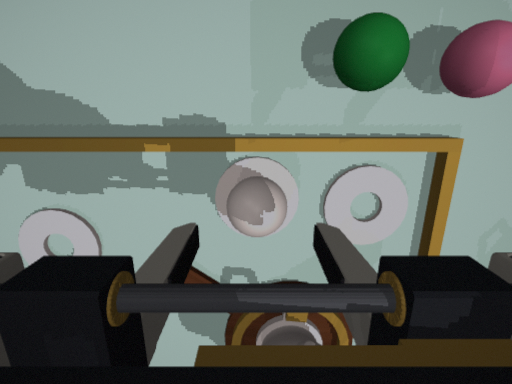

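Emit:
{"name": "move_arm", "arguments": {"moves": [-2,0.4,0,0,0,0,76,-3.5,0.4,0,0,0,0,76,-3.5,0.4,20,0,0,0,76]}}

```text
clock: 39.17
position: [0.3905, 0.1963, 0.0851]
orientation: [[-1.0, 0.001, 0.004], [0.001, 1.0, 0.003], [-0.004, 0.003, -1.0]]
contact_force: [-0.1, -0.1, -0.8]
gripper_width: 0.818
```

```bash
python3 - <<'E'
from meas import *
im,K,P=load('w25'); print(ray(K,P,257,206,.029))
s=arm.read_state(); print(s['position'],s['joint_positions'].round(1))
goto2([.3875,.195,.0115],RT(90,0))
E
```

```text
[0.38785362 0.19543064 0.029     ]
[0.39052055 0.19632678 0.08510169] [-29.9  28.9  -5.9 135.2  10.3  16.   45. ]
shift [ 3.3 -1.6 73.6] turn [ 0.2  0.2 -0.1]
```

Emit:
{"name": "move_arm", "arguments": {"moves": [1,-0.5,15,0,0,0,76,1.5,-0.5,35,0,0,0,76,1.5,-0.5,55,0,0,0,76,1.5,-0.5,55,0,0,0,76,1.5,-0.5,55,0,0,0,76]}}

```text
clock: 39.8
position: [0.3877, 0.1954, 0.0291]
orientation: [[-1.0, 0.001, 0.0], [0.001, 1.0, 0.001], [-0.0, 0.001, -1.0]]
contact_force: [-0.2, -0.1, 0.4]
gripper_width: 0.82
```

```bash
python3 - <<'E'
from meas import *
s=arm.read_state(); print(s['position'],s['joint_positions'].round(1),s['contact_force'])
goto2([.3875,.195,.0112],RT(90,0)); snap('wrist','w26')
E
```

```text
[0.38768521 0.19536231 0.02910249] [-32.4  35.8  -2.6 137.4  12.3   6.9  43.2] [-0.24906096 -0.09667287  0.38613432]
shift [ 0.2 -0.4 17.9] turn [ 0.1  0.  -0. ]
```

View pics/w26.png

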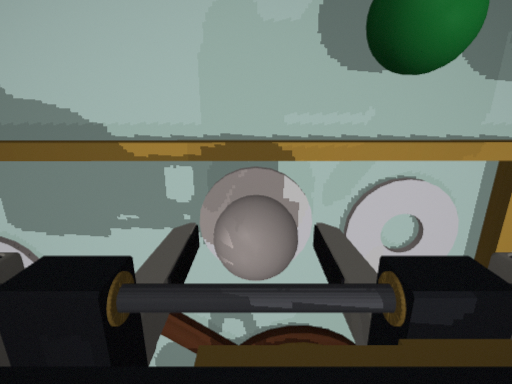

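```bash
python3 - <<'E'
from meas import *
goto2([.3837,.1952,.040],RT(90,12)); goto2([.3837,.1952,.0122],RT(90,12))
E
```

```text
shift [  4.   -0.2 -10.8] turn [ 0.1 12.  -0. ]
shift [ 4.  -0.2 17. ] turn [ 0.1 12.  -0. ]
```

Emit:
{"name": "move_arm", "arguments": {"moves": [2,0,-11,0,4,0,76,4,0,-11,0,8,0,76,4,0,-11,0,12,0,76,4,0,-5,0,12,0,76,4,0,5,0,12,0,76,4,0,12,0,12,0,76,4,0,17,0,12,0,76,4,0,17,0,12,0,76,4,0,17,0,12,0,76]}}

```text
clock: 40.98
position: [0.383, 0.1953, 0.0111]
orientation: [[-0.978, 0.0, -0.209], [0.0, 1.0, 0.0], [0.209, 0.0, -0.978]]
contact_force: [-0.2, 0.1, -0.1]
gripper_width: 0.819
```

```bash
python3 - <<'E'
from meas import *
s=arm.read_state(); print(s['position'],s['joint_positions'].round(1),s['contact_force'])
goto2([.3837,.1952,.0122],RT(90,12)); snap('wrist','w27')
E
```

```text
[0.38304026 0.19528183 0.01114654] [-19.4  40.5 -15.2 129.5   9.4  21.5  49. ] [-0.17632434  0.08964093 -0.11058369]
shift [-0.4 -0.1 -1.2] turn [ 0. -0. -0.]
```

View pics/w27.png

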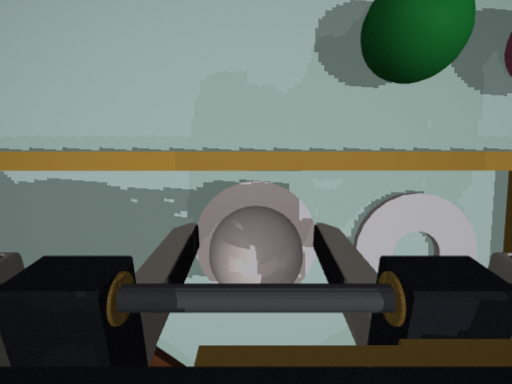

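Emit:
{"name": "move_arm", "arguments": {"moves": [0,0,-1,0,0,0,60,0,0,-1,0,0,0,45,0,0,-1,0,0,0,45,0,0,-1,0,0,0,45,0,0,-1,0,0,0,45,4,0,-20,0,0,0,45,12,0,-60,0,0,0,45,20,0,-100,0,0,0,45,30,0,-140,0,0,0,45,30,0,-140,0,0,0,45], "force": 12}}

```text
clock: 42.28
position: [0.3841, 0.1956, 0.1564]
orientation: [[-0.979, 0.001, -0.204], [0.0, 1.0, 0.002], [0.204, 0.002, -0.979]]
contact_force: [1.3, -0.5, -1.9]
gripper_width: 0.595
```

```bash
python3 - <<'E'
from meas import *
s=arm.read_state(); print(s['position'],s['gripper_width'],s['contact_force'])
goto2([.38,.15,.23],RT(90,0));goto2([.68,-.14,.22],RT(90,0)); snap('wrist','w28')
E
```

```text
[0.38405868 0.1956253  0.15637571] 0.5953819669855843 [ 1.29845135 -0.51083097 -1.93359652]
shift [ 19.  -45.5 -71.3] turn [  0.1 -11.8  -0. ]
shift [-276.8 -335.3 -123.5] turn [  0.1 -11.8  -0. ]
```

View pics/w28.png

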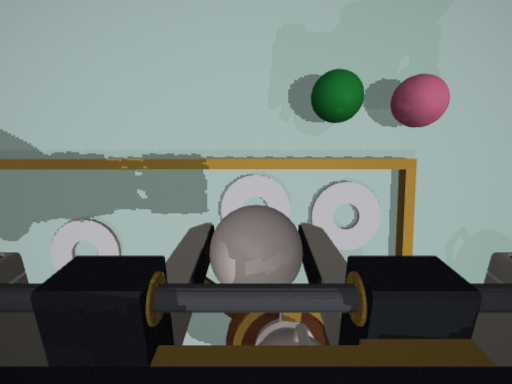

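Emit:
{"name": "move_arm", "arguments": {"moves": [10,-30,-40,0,-6,0,45,19,-60,-72,0,-11.8,0,45,0,-115,-85,0,-11.8,0,45,-40,-165,-95,0,-11.8,0,45,-80,-210,-105,0,-11.8,0,45,-120,-250,-110,0,-11.8,0,45,-165,-290,-115,0,-11.8,0,45,-210,-325,-120,0,-11.8,0,45,-250,-355,-123,0,-11.8,0,45,-285,-375,-124,0,-11.8,0,45]}}

```text
clock: 43.58
position: [0.6879, -0.182, 0.2128]
orientation: [[-1.0, 0.002, -0.008], [0.002, 1.0, 0.0], [0.008, 0.0, -1.0]]
contact_force: [0.5, -0.1, -0.4]
gripper_width: 0.594
```

Emit:
{"name": "move_arm", "arguments": {"moves": [0,0,0,0,0,0,45,0,0,0,0,0,0,45,0,0,0,0,0,0,45]}}

```text
clock: 43.95
position: [0.6866, -0.1791, 0.2156]
orientation: [[-1.0, -0.0, -0.005], [-0.0, 1.0, 0.001], [0.005, 0.001, -1.0]]
contact_force: [-0.1, 0.9, -0.7]
gripper_width: 0.596
```

```bash
python3 - <<'E'
from meas import *
s=arm.read_state(); print(s['position'],s['gripper_width'],s['contact_force'])
snap('wrist','w29')
E
```

```text
[ 0.68659178 -0.17907322  0.21561548] 0.5960132548770848 [-0.0684193   0.86735805 -0.65335027]
```

View pics/w29.png

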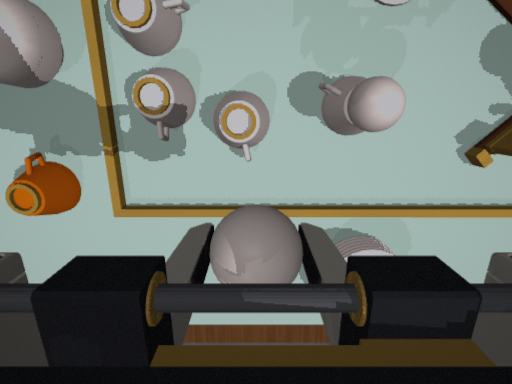

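```bash
python3 - <<'E'
from meas import *
snap('wrist','w30'); rings('w30',[(238,122),(152,97)])
goto2([.6175,-.199,.12],RT(90,0))
E
```

```text
(238, 122) (238.4724884033203, 121.02291870117188) -> [ 0.6174 -0.1991  0.058 ] circ [ 0.6178 -0.1991] r 0.0196
(152, 97) (151.30303955078125, 95.593017578125) -> [ 0.5897 -0.2964  0.058 ] circ [ 0.5901 -0.2963] r 0.02
shift [ 69.  -19.6  96.6] turn [ 0.  -0.2  0. ]
```

Emit:
{"name": "move_arm", "arguments": {"moves": [35,-10,10,0,0,0,45,69.5,-19.8,20,0,0,0,45,69.5,-19.8,40,0,0,0,45,69.5,-19.8,70,0,0,0,45,69.5,-19.8,96,0,0,0,45,69.5,-19.8,96,0,0,0,45,69.5,-19.8,96,0,0,0,45,69.5,-19.8,96,0,0,0,45]}}

```text
clock: 45.05
position: [0.6182, -0.1999, 0.1217]
orientation: [[-1.0, 0.001, -0.002], [0.001, 1.0, -0.0], [0.002, -0.0, -1.0]]
contact_force: [-0.1, 0.5, -1.3]
gripper_width: 0.594
```

Emit:
{"name": "move_arm", "arguments": {"moves": [0,0,0,0,0,0,45,0,0,0,0,0,0,45]}}

```text
clock: 45.3
position: [0.6177, -0.1999, 0.1207]
orientation: [[-1.0, 0.001, -0.004], [0.001, 1.0, 0.0], [0.004, 0.0, -1.0]]
contact_force: [-0.7, 0.4, -2.1]
gripper_width: 0.593
```

```bash
python3 - <<'E'
from meas import *
goto2([.6169,-.1991,.067],RT(90,0)); snap('wrist','w31')
E
```

```text
shift [ 0.6  0.8 53.7] turn [ 0.  -0.2 -0. ]
```

View pics/w31.png

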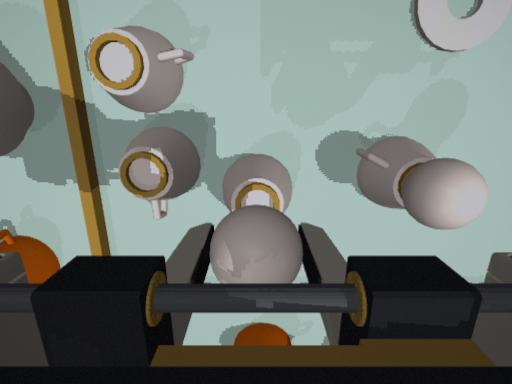

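Emit:
{"name": "move_arm", "arguments": {"moves": [0.6,0.8,18,0,-0.2,0,45,0.6,0.8,33,0,-0.2,0,45,0.6,0.8,44,0,-0.2,0,45,0.6,0.8,51,0,-0.2,0,45,0.6,0.8,53.5,0,-0.2,0,45,0.6,0.8,53.5,0,-0.2,0,45,0.6,0.8,53.5,0,-0.2,0,45,0.6,0.8,53.5,0,-0.2,0,45]}}

```text
clock: 46.35
position: [0.6168, -0.199, 0.0671]
orientation: [[-1.0, 0.001, -0.0], [0.001, 1.0, 0.0], [0.0, 0.0, -1.0]]
contact_force: [-0.2, -0.7, -1.0]
gripper_width: 0.595
```

```bash
python3 - <<'E'
from meas import *
print(arm.read_state()['contact_force']);goto2([.6169,-.1991,.0642],RT(90,0)); im,K,P=snap('wrist','w32')
cv2.imwrite('pics/c32.png',cv2.resize(im[120:300,150:360,::-1],(467,400)))
E
```

```text
[-0.19793771 -0.73520544 -0.95376956]
shift [-0.1 -0.1  2.9] turn [ 0. -0. -0.]
```

View pics/c32.png

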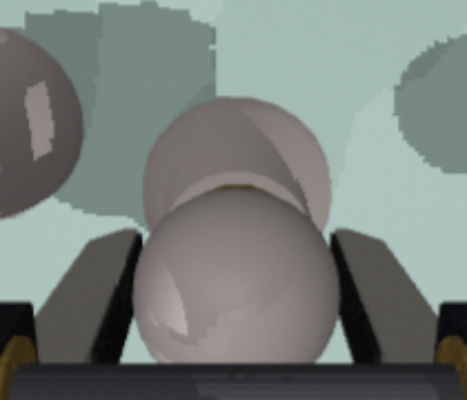

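Matches the first placement view. Lower until contact.

Emit:
{"name": "move_arm", "arguments": {"moves": [0,0,1,0,0,0,45,0,0,2,0,0,0,45,0,0,2.8,0,0,0,45,0,0,2.8,0,0,0,45], "force": 5}}

```text
clock: 46.9
position: [0.617, -0.199, 0.0642]
orientation: [[-1.0, 0.0, -0.0], [0.0, 1.0, 0.0], [0.0, 0.0, -1.0]]
contact_force: [-0.8, 0.3, 2.0]
gripper_width: 0.597
```

Emit:
{"name": "move_arm", "arguments": {"moves": [0,0,0.3,0,0,0,45,0,0,0.3,0,0,0,57,0,0,0.3,0,0,0,60,0,0,0.3,0,0,0,68,0,0,0.3,0,0,0,80,0,0,0.3,0,0,0,80,0,0,-20,0,0,0,80,0,0,-60,0,0,0,80,0,0,-110,0,0,0,80,0,0,-160,0,0,0,80]}}

```text
clock: 48.15
position: [0.6167, -0.199, 0.227]
orientation: [[-1.0, 0.0, 0.0], [0.0, 1.0, 0.0], [-0.0, 0.0, -1.0]]
contact_force: [1.2, 0.4, -0.2]
gripper_width: 0.862
```

Emit:
{"name": "move_arm", "arguments": {"moves": [-40,40,-40,0,0,0,80,-60,60,-60,0,0,0,80,-60,60,-60,0,0,0,80,-60,60,-60,0,0,0,80,-60,60,-60,0,0,0,80]}}

```text
clock: 48.78
position: [0.6757, -0.1404, 0.2834]
orientation: [[-1.0, 0.002, -0.002], [0.002, 1.0, -0.0], [0.002, -0.0, -1.0]]
contact_force: [0.2, -0.5, -0.4]
gripper_width: 0.861
```

```bash
python3 - <<'E'
from meas import *
print(arm.read_state()['position']); snap('wrist','w33'); snap('scene','s33')
E
```

```text
[ 0.67568949 -0.14037323  0.28342168]
```

View pics/w33.png

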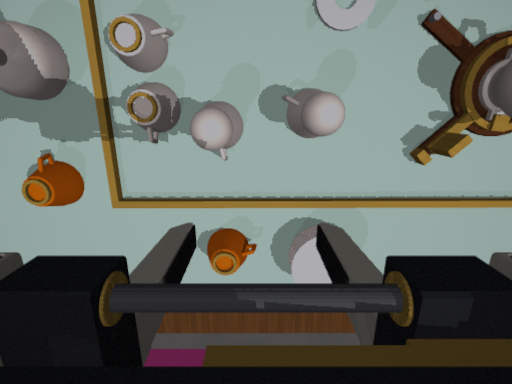

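View pics/s33.png

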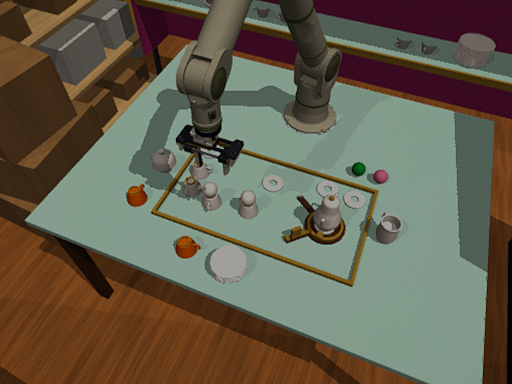

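```bash
python3 - <<'E'
from meas import *
im,K,P=load('w33'); print(ray(K,P,212,129,.082),ray(K,P,322,114,.082))
t,Kt,Pt=snap('top','t34'); cv2.imwrite('pics/t34c.png',cv2.resize(t[130:290,110:400,::-1],None,fx=2.7,fy=2.7,interpolation=cv2.INTER_CUBIC))
cv2.imwrite('pics/s34c.png',cv2.resize(cv2.imread('pics/s33.png')[150:260,180:350],None,fx=4.5,fy=4.5,interpolation=cv2.INTER_CUBIC))
m=brassmask(t)
cs,l=comps(m,5)
for i,s,c in cs:
    if s[0]<200 and s[2]<100: print(s,c,ray(Kt,Pt,*c,.18))
E
```

```text
[ 0.61808799 -0.19787181  0.082     ] [ 0.59958702 -0.05469988  0.082     ]
[122  75   5   1   5] [124.  75.] [0.88776674 0.36074433 0.18      ]
[182  76   6   1   6] [184.5  76. ] [0.887417  0.1920255 0.18     ]
[172 162  45  59 414] [192.81400966 191.18115942] [0.56604325 0.15800347 0.18      ]
[163 177  10   6  23] [167.95652174 179.65217391] [0.5962654  0.22654115 0.18      ]
[164 191   5   4  16] [165.75  192.375] [0.56147872 0.2311404  0.18      ]
[155 194  10  23  76] [158.93421053 206.51315789] [0.52284393 0.2480017  0.18      ]
```

View pics/t34c.png

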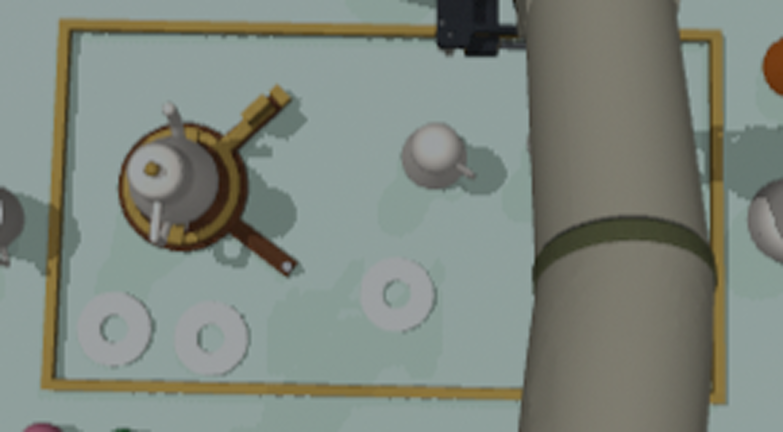

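View pics/s34c.png

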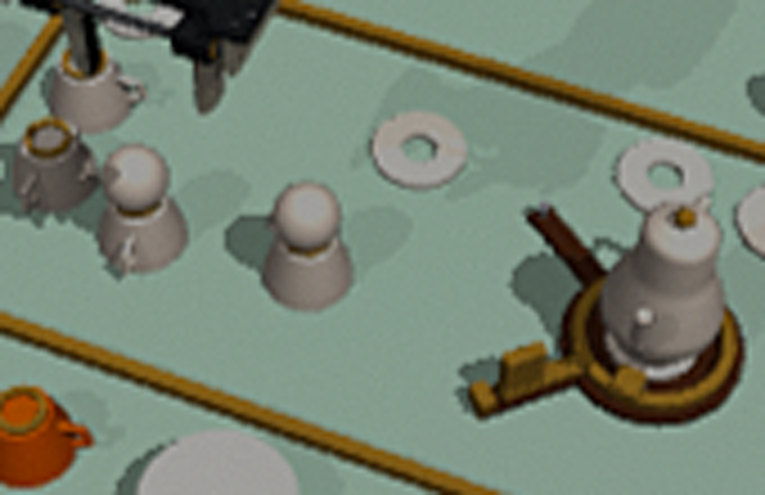

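```bash
python3 -c "
from plant import arm
print(arm.read_state()['contact_force'],arm.read_state()['clock']); print(arm.sign_off())"
```

```text
[ 0.02867492 -0.62441924  0.01399519] 48.925
the job is handed in; nothing more can be done
None
```

I finished the job and handed it in at about 49 s; the hand-in returned no verdict.

**What I did:** I swung the collar open to the pin and stood the pot in the mount with its ears along the mount's x axis. I then turned the collar to the brass block. Only two balls were present, and I set each one on a cup. The jug and sugar bowl were left alone.

**Last checks:**

| Check | Result |
|---|---|
| Pot against the mount centre, seen from above | about 1 mm apart |
| Pot seating | felt the contact when it was lowered; looks upright in the pictures |
| Collar lever | at about -45 deg in world axes, in line with the block (measured at about -46 deg) |
| Each ball against its cup's ring centre | within about 1.5 mm; the cups look upright |
| Contact force just before hand-in | under 1 N, gripper clear of everything |

**What disagreed or went wrong:**
- **Cup moved:** one cup I used had shifted about 25 mm between the first picture and the placing, presumably the random knock. I measured it again before setting the ball on it.
- **Collar grip out of reach:** when I gripped the lever to lock it, the tilted pose ran into joint limits. The gripper sat about 20 mm higher than planned and turned the lever a few degrees early. It held for the rest of the turn.
- **Second ball:** a straight-down grip came close to a joint limit, so I tilted the tool 12 deg to pick it up.

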